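# Load the sample feeder

## Task

Load all three aluminium canisters into the sloping clear feeder tube, one after another, each pushing the previous one deeper against the stiff follower. Push gently, without ramming, until the follower is felt to be hard against its end stop; leave the canisters in the tube and do not disturb the jar, the bottle or the brush pot.

Things in the scene. Friction and masses are not known exactly. Their poses are not given: they have to be found in the camera images.
- tube: Clear feeder tube closed at its lower end, fixed on a white base, leaning 35 degrees from vertical: outside diameter 40 mm, bore 32 mm, the mouth flared to 41 mm (50 mm outside) in its last 8 mm. Origin: centre of the mouth's rim, 215 mm above the table; z points up out of the mouth along the axis, y is level. Canisters slide down freely until they meet the rubber follower inside or the previous canister.
- follower (a joint): Distance (m) of the rubber follower from its end stop: 0 = hard against it. It takes about 6 N to push and stays where left (no spring). At the start 0.145 to 0.168, its face 25 to 60 mm inside the mouth. The stop's setting varies: when home, the last canister stands 6 to 16 mm proud of the mouth. Push the first two about flush, to make room for the next.
- can_a_center (a point): An aluminium sample canister, a plain cylinder 28 mm in diameter and 70 mm long, about 40 g, both ends flat with a 3 mm chamfer (either end may go first); all three alike. Starts standing upright on the white board. Held near its top it may swing a little between flat pads. The point is its centre, 35 mm from either end; z is its long axis.
- can_b_center (a point): An aluminium sample canister, a plain cylinder 28 mm in diameter and 70 mm long, about 40 g, both ends flat with a 3 mm chamfer (either end may go first); all three alike. Starts standing upright on the white board. Held near its top it may swing a little between flat pads. The point is its centre, 35 mm from either end; z is its long axis.
- can_c_center (a point): An aluminium sample canister, a plain cylinder 28 mm in diameter and 70 mm long, about 40 g, both ends flat with a 3 mm chamfer (either end may go first); all three alike. Starts standing upright on the white board. Held near its top it may swing a little between flat pads. The point is its centre, 35 mm from either end; z is its long axis.
- board: White padded board 260 x 240 x 12 mm lying fixed on the table, on which the canisters stand at the start. Origin at the centre of its underside; its top is 12 mm above the table.
- jar: Bystander: a closed glass jar 64 mm in diameter, 85 mm high; origin at the centre of its underside.
- solvent: Bystander: an upright bottle 54 mm in diameter, 130 mm high; origin at the centre of its underside.
- brushpot: Bystander: a blue ceramic pot of brushes, 76 mm in diameter, 165 mm high with the brushes; origin at the centre of its underside.

How it is judged (in metres and radians):
At the end, for the whole second after the job is handed in: The follower is within 3 mm of its end stop, and all three canisters lie in the tube at rest: each centre within 6 mm of the tube's axis in both directions across it and at least 12 mm inside the mouth, each along the tube within 0.15 rad (value of joint follower below 0.003 m and x of can_a_center in the frame of tube between -0.006 and 0.006 m and y of can_a_center in the frame of tube between -0.006 and 0.006 m and z of each of can_a_center, can_b_center, can_c_center in the frame of tube below -0.012 m and angle between the z axis of each of can_a_center, can_b_center, can_c_center and the z axis of tube, either way round below 0.15 rad and linear speed of each of can_a, can_b, can_c below 0.01 m/s and x of can_b_center in the frame of tube between -0.006 and 0.006 m and y of can_b_center in the frame of tube between -0.006 and 0.006 m and x of can_c_center in the frame of tube between -0.006 and 0.006 m and y of can_c_center in the frame of tube between -0.006 and 0.006 m); the robot touches nothing.
It fails at once if the feeder or its follower is rammed: more than 90 N on the tube and what is in it (contact force between tube and anything else above 90 N).
It fails at once if the jar is disturbed: moved by more than 30 mm (distance of jar from where it was at the start of the episode above 0.03 m).
It fails at once if the bottle is disturbed: moved by more than 30 mm (distance of solvent from where it was at the start of the episode above 0.03 m).
It fails at once if the brush pot is disturbed: moved by more than 30 mm (distance of brushpot from where it was at the start of the episode above 0.03 m).
It also fails if it takes over 72 s, if anything falls off the work surface, if the arm or the gripper's body presses on something with over 40 N, if the wrist force passes 120 N, or if a joint passes its speed limit or range.

## Robot

A 7-joint arm with a two-finger parallel gripper is mounted at the origin on the work surface. World frame = base frame: x ahead of the robot, y to its left, z up, the work surface at z = 0. Lengths are in m, angles in degrees, forces in N, time in s.
With the tool pointing down it reaches from about 0.425 to 0.875 m from the base axis. Payload 4.7 kg.
Tool frame: the origin (TCP) lies between the finger pads; the fingertips stand 11 mm ahead of it and the grasp point (between the pads) lies 8 mm behind it (env.tcp_to_tips is the distance from the TCP to the fingertips, in m); z points along the fingers, y is the line along which they close (so a half turn about z gives the same grasp; the last joint's range is limited). The gripper opens to 87 mm and grips with 3 to 60 N. Pads are 19 mm wide; open, the fingers measure 117 mm over their backs; the gripper's body (75 mm by 190 mm) begins 51 mm behind the grasp point.
Start: joints at [-63.306, 18.392, -4.016, 83.108, 1.295, 78.541, -3.26], TCP at [0.284, 0.585, 0.234] pointing down, gripper open.
Joint ranges: [-163.93, 163.93], [-17.29, 119.83], [-79.2, 71.16], [3.27, 140.29], [-89.18, 269.18], [5.43, 117.66], [-154.24, 154.24]. Speed limits (degrees/s): [147.25, 147.25, 180, 180, 180, 180, 180].

## Interface

Orientations are given as [roll, pitch, yaw] about the fixed x, y, z axes, in that order (R = Rz(yaw) Ry(pitch) Rx(roll)).
In Python, from cell import env, viewer gives the robot as it stands.
- The arm moves only by the tool step_arm, never from a script. Its arguments are lists of equal length, an entry for each row: "delta_pos": the shift along the tool's x, y, z in units of 0.2 m (1.0 is 0.2 m), a list of three; "rot": the turn, a rotation vector about the tool's x, y, z in units of 1.5 rad (1.0 is 1.5 rad), a list of three; "gripper": the gripper command: -1 is shut, 1 is fully open, values between are in proportion. A call has 1 to 20 rows; each row is the pose to reach, as a shift and turn from the pose commanded when the call began, along the tool's axes at that moment; what a row does not reach only later rows make up. A row lasts 1/8 s, in which the tool goes at most 62.5 mm and 10.7 degrees, less where a joint would pass 70% of its speed; a pose out of reach is approached as far as the arm can. A call with a number of a shift or a turn outside -1 to 1 is refused whole. A call with a gripper value outside its range is refused whole. The fingers move at their own pace and stop on an object; "squeeze" is the grip in N (left out, the last holds). Time passes only in rows, so rows that repeat a pose let the fingers close. It gives the time, the measured TCP pose, the force, the opening and the grip force at its end, in the units of the state.
- env.get_obs(): the state, without advancing time (a new reading comes with each control period).
- viewer.read_camera(name): name is "scene" or "top" or "wrist"; returns a dict with "img" (480x640x3 uint8, red, green, blue), "fx", "fy", "cx", "cy" (pixels), "pose" (4x4, takes a point from camera to world coordinates). Camera axes: x right, y down, z forward; pixel columns grow to the right and rows downward; lengths in m; the calibration is good to about 2 mm. A picture is of the moment at which its call begins. There is no depth.
- env.sign_off(): hands the job in; it is judged then, once.
The state is a dict: "time_s": time; "qpos": joint angles; "joint_velocities": joint speeds; "effort": joint torques, N m; "tool_pos": TCP position; "tool_rot": TCP orientation; "force": force on the tool from outside, world axes, zero at the start; "wrist_torque": the same for the moment, N m; "grip_width": finger opening in m; "grasp_force": force on a finger pad.
Only numpy, scipy, OpenCV 4.12 (cv2) and the standard library are available. Lean on these libraries where they do the work, as an engineer would, in place of code of your own. Each camera call takes 0.05 s, during which the arm holds its last target. There are 200 camera calls.

## Working session

There is one attempt and no reset: what is moved stays moved. The work goes in short steps, Python scripts to look and compute and a tool call to move; the robot and the scene stay as the last step left them, time stands still between calls to the robot, and variables do not carry over. Pictures are saved under pics/ and viewed, at most 10 in all, crops included, and the job is handed in when it is done.

Besides the shell and the picture viewer there is one more tool, called after "Emit:" as name(argument=value, ...), one argument or row to a line, values as JSON. step_arm: Moves the arm, as the interface text tells. Shifts and turns lie within -1 to 1; 1 stands for 0.2 m of shift or 1.5 rad of turn. Its arguments: {"type":"object","properties":{"delta_pos":{"type":"array"},"rot":{"type":"array"},"gripper":{"type":"array"},"squeeze":{"type":"number"}},"required":["delta_pos","rot","gripper"]}

```bash
mkdir -p pics; ls
python3 - <<'E'
from cell import env, viewer
import cv2,numpy as np
o=env.get_obs();print({k:np.round(o[k],3) for k in o})
for n in("scene","top"):
    c=viewer.read_camera(n);cv2.imwrite(f"pics/{n}0.png",c["img"][:,:,::-1]);print(n,c["fx"],c["fy"],c["cx"],c["cy"],np.round(c["pose"],4).tolist())
    np.savez(f"pics/{n}0.npz",**c)
E
```

```text
pics
{'time_s': np.float64(0.0), 'qpos': array([-63.306,  18.439,  -4.016,  83.175,   1.296,  78.54 ,  -3.259]), 'joint_velocities': array([-0.092,  0.06 , -0.055,  0.059,  0.019, -0.101, -0.047]), 'effort': array([-0.0000e+00, -4.9129e+01, -4.0400e-01, -3.1254e+01, -6.4000e-02,
        4.4000e-02,  0.0000e+00]), 'tool_pos': array([0.284, 0.584, 0.232]), 'tool_rot': array([-1.79891e+02,  6.00000e-03,  1.54117e+02]), 'force': array([-1.235, -0.2  ,  0.272]), 'wrist_torque': array([-0.067,  0.032, -0.059]), 'grasp_force': np.float64(0.0), 'grip_width': np.float64(0.087)}
scene 476.585898439424 476.585898439424 313.88966615817776 236.70988859083516 [[-0.1015, 0.6176, -0.78, 1.5877], [0.9946, 0.0446, -0.0941, 0.1108], [-0.0234, -0.7853, -0.6187, 0.9134], [0.0, 0.0, 0.0, 1.0]]
top 434.7151583836313 434.7151583836313 312.64229147374255 242.57682295027297 [[0.0173, -0.9948, 0.1005, 0.4947], [-0.9998, -0.0185, -0.0106, 0.0077], [0.0124, -0.1003, -0.9949, 1.4268], [0.0, 0.0, 0.0, 1.0]]
```

View pics/scene0.png

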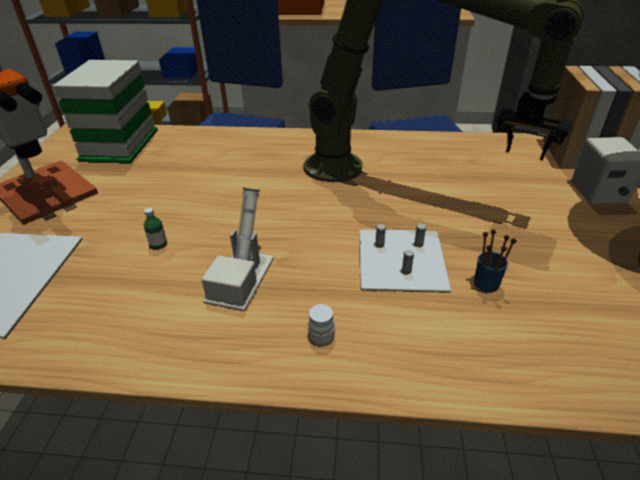

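View pics/top0.png

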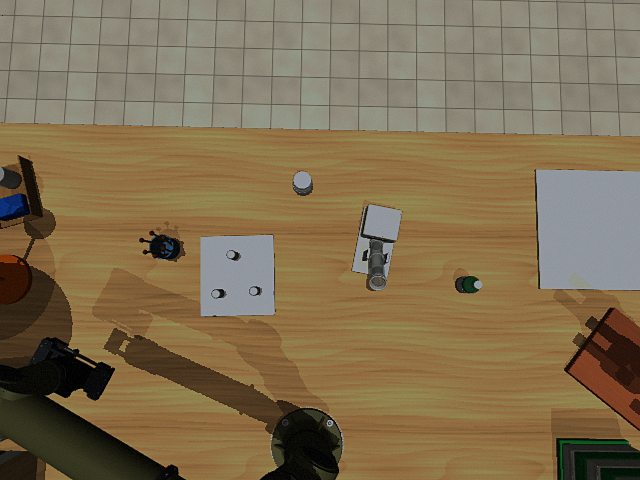

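The scene view shows the tube mouth near (251,190), the three canisters at (380,235), (420,235) and (408,262), the jar at (321,325), the bottle at (155,230) and the pot at (490,270). In the top view the mouth is near (377,283) and the canister tops near (232,254), (217,293) and (254,291). The tube leans toward the robot.

```bash
cat > h.py <<'E'
import numpy as np,cv2
def ray(c,u,v):
    P=c["pose"];d=P[:3,:3]@np.array([(u-c["cx"])/c["fx"],(v-c["cy"])/c["fy"],1]);return P[:3,3],d/np.linalg.norm(d)
def onz(c,u,v,z):
    o,d=ray(c,u,v);return o+d*(z-o[2])/d[2]
def tri(a,b):
    A=sum(np.eye(3)-np.outer(d,d) for o,d in(a,b));B=sum((np.eye(3)-np.outer(d,d))@o for o,d in(a,b))
    p=np.linalg.solve(A,B);return p,[np.linalg.norm(np.cross(p-o,d)) for o,d in(a,b)]
def proj(c,p):
    q=np.linalg.inv(c["pose"])@np.append(p,1);return np.array([c["fx"]*q[0]/q[2]+c["cx"],c["fy"]*q[1]/q[2]+c["cy"]])
E
python3 - <<'E'
from h import *
t=np.load("pics/top0.npz");s=np.load("pics/scene0.npz")
print(onz(t,377,284,.215),tri(ray(t,377,284),ray(s,251,190)))
for u,v in[(232,254),(217,293),(254,291)]:print(onz(t,u,v,.082))
for u,v in[(302,177),(478,285),(165,247)]:print(onz(t,u,v,.09))
def crop(c,x,y,w,h,k):return cv2.resize(c["img"][y:y+h,x:x+w,::-1],None,fx=k,fy=k,interpolation=cv2.INTER_CUBIC)
a=crop(t,345,200,66,100,6);b=crop(s,196,180,80,100,5)
b=cv2.copyMakeBorder(b,0,100,0,0,0)
a2=crop(t,195,230,80,0+90,5)
cv2.imwrite("pics/z0.png",np.hstack([a,b[:600]]))
E
```

```text
[ 0.50463532 -0.18614928  0.215     ] (array([ 0.50492039, -0.18860091,  0.20808557]), [np.float64(0.0013475643089328733), np.float64(0.0013475643089328661)])
[0.59033755 0.24224031 0.082     ]
[0.46972597 0.28381076 0.082     ]
[0.47776203 0.17078069 0.082     ]
[0.83583863 0.03041383 0.09      ]
[ 0.50801105 -0.51732215  0.09      ]
[0.60758548 0.44713851 0.09      ]
```

View pics/z0.png

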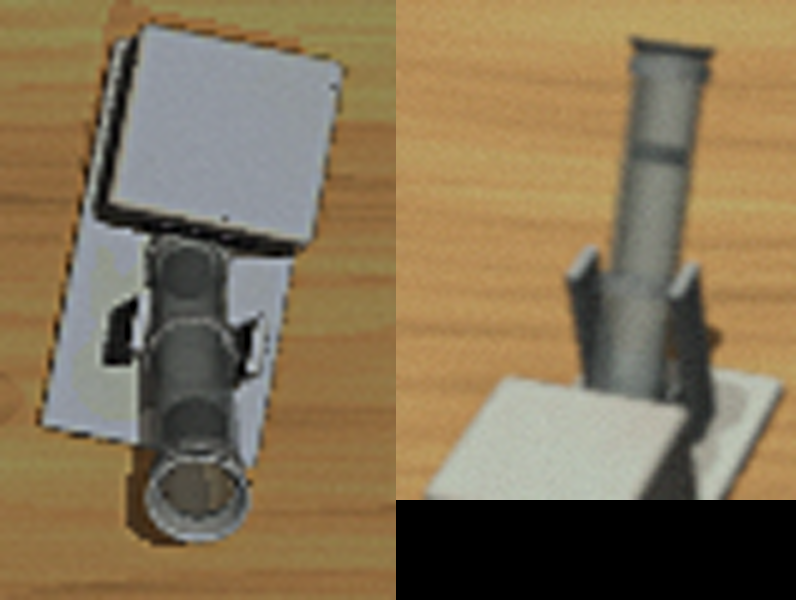

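The mouth rim centre is about (377.8,283) in the top view and (251.4,189) in the scene view. The base edges give the tube's yaw as about -11°. Triangulated height is about 0.21 m against 0.215 m given, so it is consistent. Next I plan the first approach to the nearest canister.

```bash
cat >> h.py <<'E'
from scipy.spatial.transform import Rotation as Ro
def pose(o):return np.array(o["tool_pos"]),Ro.from_euler("xyz",o["tool_rot"],degrees=True)
def down(az):return Ro.from_euler("xyz",[180,0,az+90],degrees=True)
def tilt(a,th=35):
    a,th=np.radians([a,th]);h=np.array([np.cos(a),np.sin(a),0]);k=np.array([0,0,1.])
    y=np.cos(th)*h+np.sin(th)*k;z=np.sin(th)*h-np.cos(th)*k
    return Ro.from_matrix(np.c_[np.cross(y,z),y,z])
def plan(start,wps):
    p,R=start
    for q,S in wps:
        q=np.array(q);n=max(1,int(np.ceil(np.abs(R.inv().apply(q-p)).max()/.199)))
        rv=(R.inv()*S).as_rotvec();p0,R0=p,R
        for i in range(n):
            t=p0+(q-p0)*(i+1)/n;T=R0*Ro.from_rotvec(rv*(i+1)/n)
            d=np.round(R.inv().apply(t-p)/.2,3);w=np.round((R.inv()*T).as_rotvec()/1.5,3)
            print("dp",d.tolist(),"rot",w.tolist(),"rows>=%.1f/%.1f"%(np.linalg.norm(d)*.2/.0625,np.degrees(np.linalg.norm(w)*1.5)/10.7))
            p=p+R.apply(d*.2);R=R*Ro.from_rotvec(w*1.5)
E
python3 - <<'E'
from h import *
from cell import env
t=np.load("pics/top0.npz");s=np.load("pics/scene0.npz")
print(tri(ray(t,377.8,283),ray(s,251.4,189)),onz(t,377.8,283,.215))
def T(x,y):return onz(t,345+x/6,200+y/6,.01)[:2]
for a,b in[((42,428),(115,40)),((308,247),(343,70)),((108,205),(147,28)),((310,247),(108,205))]:
    v=T(*b)-T(*a);print(np.degrees(np.arctan2(v[1],v[0])))
plan(pose(env.get_obs()),[((.478,.171,.18),down(20))])
E
```

```text
(array([ 0.50739192, -0.18825656,  0.21307747]), [np.float64(0.0004263912248163301), np.float64(0.000426391224816357)]) [ 0.50744302 -0.18837139  0.215     ]
-10.193857940408149
-11.222256061888851
-11.998598615705605
79.23772010264156
dp [-0.888, -0.717, 0.133] rot [-0.001, 0.0, 0.257] rows>=3.7/2.1
dp [-1.093, -0.331, 0.132] rot [0.0, 0.0, 0.256] rows>=3.7/2.1
```

Emit:
step_arm(
  delta_pos=[
    [-0.888, -0.717, 0.133],
    [-0.888, -0.717, 0.133],
    [-0.888, -0.717, 0.133],
    [-0.888, -0.717, 0.133],
  ],
  rot=[
    [0, 0, 0.257],
    [0, 0, 0.257],
    [0, 0, 0.257],
    [0, 0, 0.257],
  ],
  gripper=[1, 1, 1, 1],
)

```text
time_s: 0.6
tool_pos: [0.3823, 0.3748, 0.2063]
tool_rot: [-179.9, 0.0, 131.8]
force: [-0.0, 0.1, 0.8]
grip_width: 0.0868
grasp_force: 0.0
```

Emit:
step_arm(
  delta_pos=[
    [-0.98, -0.298, 0.119],
    [-0.98, -0.298, 0.119],
    [-0.98, -0.298, 0.119],
    [-0.98, -0.298, 0.119],
    [-0.98, -0.298, 0.119],
  ],
  rot=[
    [0, 0, 0.256],
    [0, 0, 0.256],
    [0, 0, 0.256],
    [0, 0, 0.256],
    [0, 0, 0.256],
  ],
  gripper=[1, 1, 1, 1, 1],
)

```text
time_s: 1.23
tool_pos: [0.4682, 0.191, 0.1828]
tool_rot: [-180.0, 0.0, 109.8]
force: [-0.2, 0.6, -0.1]
grip_width: 0.0868
grasp_force: 0.0
```

```bash
sed -i 's/np.abs(R.inv().apply(q-p)).max()/np.linalg.norm(q-p)/' h.py
python3 - <<'E'
from h import *
from cell import env,viewer
o=env.get_obs();print({k:np.round(o[k],3) for k in("time_s","tool_pos","tool_rot","qpos")})
c=viewer.read_camera("wrist");cv2.imwrite("pics/w1.png",c["img"][:,:,::-1]);np.savez("pics/w1.npz",**c);print(c["fx"],np.round(c["pose"],3).tolist())
for p in[(.59,.242,.082),(.47,.284,.082),(.478,.171,.082)]:print(proj(c,p))
E
```

```text
{'time_s': np.float64(1.225), 'tool_pos': array([0.468, 0.191, 0.183]), 'tool_rot': array([-1.79954e+02,  8.00000e-03,  1.09805e+02]), 'qpos': array([-40.767,   2.47 ,  16.04 , 107.751,  -0.722,  69.922,  -4.688])}
344.16304346938045 [[0.941, 0.325, 0.098, 0.442], [0.339, -0.899, -0.277, 0.267], [-0.002, 0.294, -0.956, 0.334], [0.0, 0.0, 0.0, 1.0]]
[489.89967253 237.39159053]
[364.53815708 126.23817101]
[319.85729214 272.45546971]
```

View pics/w1.png

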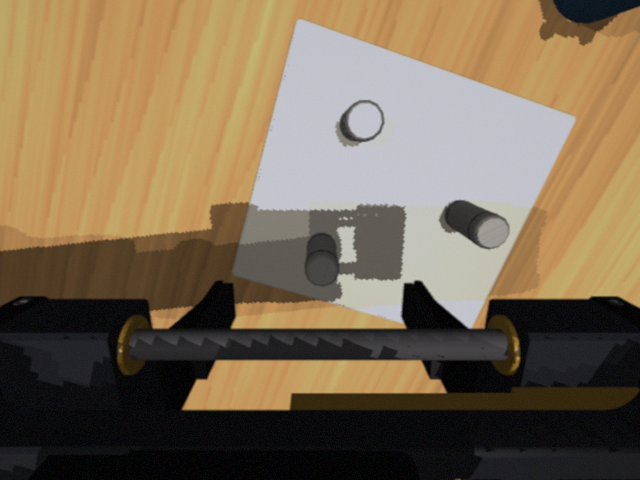

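The wrist view shows canister tops at (490,231), (366,121) and (320,267), all within 6 px of the prediction. The arm was still settling when it was taken. I'll settle above C and re-measure by mask.

Emit:
step_arm(
  delta_pos=[
    [0, 0, 0],
    [0, 0, 0],
    [0, 0, 0],
    [0, 0, 0],
  ],
  rot=[
    [0, 0, 0],
    [0, 0, 0],
    [0, 0, 0],
    [0, 0, 0],
  ],
  gripper=[1, 1, 1, 1],
)

```text
time_s: 1.78
tool_pos: [0.4678, 0.1931, 0.1832]
tool_rot: [180.0, -0.0, 110.1]
force: [0.2, 0.2, 0.1]
grip_width: 0.0868
grasp_force: 0.0
```

Run:
```python
from h import *
from cell import env,viewer
o=env.get_obs();print({k:np.round(o[k],4) for k in("time_s","tool_pos","tool_rot")})
c=viewer.read_camera("wrist");np.savez("pics/w2.npz",**c)
for p in[(.59,.242,.082),(.47,.284,.082),(.478,.171,.082)]:print(proj(c,p))
im=c["img"][:,:,::-1]
cv2.imwrite("pics/w2.png",cv2.resize(im[60:320,250:550],None,fx=2.3,fy=2.3,interpolation=cv2.INTER_CUBIC))
```

```text
{'time_s': np.float64(1.775), 'tool_pos': array([0.4678, 0.1931, 0.1832]), 'tool_rot': array([ 1.799921e+02, -9.000000e-04,  1.100706e+02])}
[488.49209299 240.63913708]
[364.25058873 129.74119146]
[319.16226685 274.79538445]
```

View pics/w2.png

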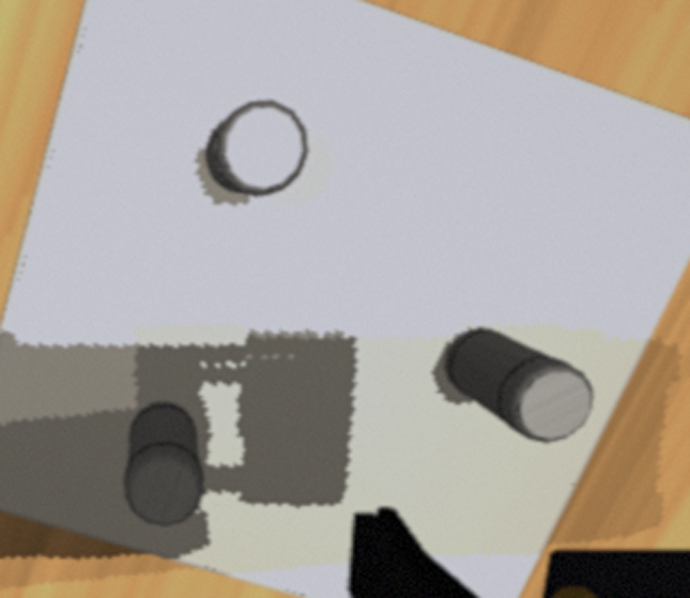

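The crop puts the canister tops at (364.8,124.3), (321.3,270.4) and (489.1,235.7), about 5 px above the prediction in every case. I'll check this against the fingertips and convert to world positions.

Run:
```python
from h import *
from cell import env
c=np.load("pics/w2.npz");o=env.get_obs();p,R=pose(o)
for u,v in[(489.1,235.7),(364.8,124.3),(321.3,270.4)]:print(onz(c,u,v,.082))
for x in(-.0095,.0095):
  for y in(-.0435,.0435):print(x,y,proj(c,p+R.apply([x,y,.011])))
print("camera axes in tool",np.round(R.as_matrix().T@c["pose"][:3,:3],3),R.inv().apply(c["pose"][:3,3]-p))
im=c["img"];print([ (v,im[v,205:240:3].sum(1).tolist()) for v in(278,282,286,290,300)])
```

```text
[0.58854713 0.24565419 0.082     ]
[0.46899267 0.28745078 0.082     ]
[0.47829612 0.17507446 0.082     ]
-0.0095 -0.0435 [233.26049101 314.59620627]
-0.0095 0.0435 [398.41010617 314.77591771]
0.0095 -0.0435 [230.59425608 281.32073762]
0.0095 0.0435 [400.99400182 281.49740531]
camera axes in tool [[ 0.001 -0.956 -0.294]
 [ 1.     0.001 -0.001]
 [ 0.001 -0.294  0.956]] [ 0.08010957  0.00123214 -0.15112156]
[(278, [183, 181, 190, 178, 174, 165, 168, 166, 185, 192, 202, 223]), (282, [171, 184, 181, 114, 6, 37, 106, 130, 149, 147, 187, 181]), (286, [178, 179, 108, 6, 10, 19, 6, 19, 13, 48, 188, 175]), (290, [182, 140, 8, 25, 9, 23, 33, 42, 26, 43, 174, 172]), (300, [19, 12, 1, 41, 25, 31, 29, 42, 23, 25, 145, 166])]
```

The fingertip edge matches its projection in the wrist view, so I trust the wrist values: C at (0.478, 0.175). Now the grasp move.

Run:
```python
from h import *
from cell import env
plan(pose(env.get_obs()),[((.477,.1745,.11),down(20)),((.477,.1745,.062),down(20))])
```

```text
dp [-0.102, 0.011, 0.366] rot [0.0, -0.0, 0.001] rows>=1.2/0.0
dp [-0.0, 0.0, 0.24] rot [0.0, -0.0, -0.0] rows>=0.8/0.0
```

Emit:
step_arm(
  delta_pos=[
    [-0.102, 0.011, 0.366],
    [-0.102, 0.011, 0.366],
    [-0.102, 0.011, 0.5],
    [-0.102, 0.011, 0.606],
    [-0.102, 0.011, 0.606],
    [-0.102, 0.011, 0.606],
    [-0.102, 0.011, 0.606],
    [-0.102, 0.011, 0.606],
    [-0.102, 0.011, 0.606],
    [-0.102, 0.011, 0.606],
    [-0.102, 0.011, 0.606],
  ],
  rot=[
    [0, 0, 0],
    [0, 0, 0],
    [0, 0, 0],
    [0, 0, 0],
    [0, 0, 0],
    [0, 0, 0],
    [0, 0, 0],
    [0, 0, 0],
    [0, 0, 0],
    [0, 0, 0],
    [0, 0, 0],
  ],
  gripper=[1, 1, 1, 1, 1, 1, -1, -1, -1, -1, -1],
  squeeze=40,
)

```text
time_s: 3.2
tool_pos: [0.477, 0.1743, 0.062]
tool_rot: [180.0, -0.0, 110.0]
force: [0.2, -0.0, -0.6]
grip_width: 0.045
grasp_force: 0.0
```

Run:
```python
from h import *
from cell import env
u=np.array([-.563,.109,.819]);M=np.array([.506,-.186,.215])
# lift, traverse tilting, hover with can bottom 60 mm out of the mouth
plan(pose(env.get_obs()),[((.47,.17,.22),down(20)),((.46,0,.31),tilt(4,20)),(M+u*.13,tilt(-11))])
```

```text
dp [-0.008, -0.04, -0.79] rot [0.0, -0.0, 0.0] rows>=2.5/0.0
dp [-0.782, -0.338, -0.45] rot [-0.231, -0.033, 0.185] rows>=3.1/2.4
dp [-0.848, -0.164, -0.12] rot [-0.174, -0.08, 0.155] rows>=2.8/2.0
```

Emit:
step_arm(
  delta_pos=[
    [0, 0, 0],
    [0, 0, 0],
    [0, 0, 0],
    [0, 0, 0],
    [-0.008, -0.04, -0.25],
    [-0.008, -0.04, -0.5],
    [-0.008, -0.04, -0.79],
    [-0.008, -0.04, -0.79],
  ],
  rot=[
    [0, 0, 0],
    [0, 0, 0],
    [0, 0, 0],
    [0, 0, 0],
    [0, 0, 0],
    [0, 0, 0],
    [0, 0, 0],
    [0, 0, 0],
  ],
  gripper=[-1, -1, -1, -1, -1, -1, -1, -1],
)

```text
time_s: 4.2
tool_pos: [0.4729, 0.1712, 0.2251]
tool_rot: [179.4, -0.1, 110.0]
force: [-0.1, -0.4, -0.1]
grip_width: 0.0269
grasp_force: 40.0
```

Emit:
step_arm(
  delta_pos=[
    [-0.782, -0.338, -0.45],
    [-0.782, -0.338, -0.45],
    [-0.782, -0.338, -0.45],
    [-0.782, -0.338, -0.45],
    [-0.782, -0.338, -0.45],
  ],
  rot=[
    [-0.231, -0.033, 0.185],
    [-0.231, -0.033, 0.185],
    [-0.231, -0.033, 0.185],
    [-0.231, -0.033, 0.185],
    [-0.231, -0.033, 0.185],
  ],
  gripper=[-1, -1, -1, -1, -1],
)

```text
time_s: 4.82
tool_pos: [0.4783, 0.0304, 0.2824]
tool_rot: [163.1, -0.5, 95.3]
force: [-0.5, -0.9, -0.2]
grip_width: 0.0269
grasp_force: 40.0
```

Emit:
step_arm(
  delta_pos=[
    [-0.848, -0.164, -0.12],
    [-0.848, -0.164, -0.12],
    [-0.848, -0.164, -0.12],
    [-0.848, -0.164, -0.12],
    [-0.848, -0.164, -0.12],
    [-0.848, -0.164, -0.12],
    [-0.848, -0.164, -0.12],
  ],
  rot=[
    [-0.174, -0.08, 0.155],
    [-0.174, -0.08, 0.155],
    [-0.174, -0.08, 0.155],
    [-0.174, -0.08, 0.155],
    [-0.174, -0.08, 0.155],
    [-0.174, -0.08, 0.155],
    [-0.174, -0.08, 0.155],
  ],
  gripper=[-1, -1, -1, -1, -1, -1, -1],
)

```text
time_s: 5.7
tool_pos: [0.4918, -0.1039, 0.2075]
tool_rot: [153.7, -2.5, 81.1]
force: [-0.3, 1.9, 1.4]
grip_width: 0.0272
grasp_force: 40.0
```

Run:
```python
from h import *
from cell import env,viewer
o=env.get_obs();print({k:np.round(o[k],4) for k in("time_s","tool_pos","tool_rot","qpos","force","grip_width","grasp_force")})
c=viewer.read_camera("wrist");np.savez("pics/w3.npz",**c);cv2.imwrite("pics/w3.png",c["img"][:,:,::-1])
u=np.array([-.563,.109,.819]);M=np.array([.506,-.186,.215]);p,R=pose(o)
print("rim",proj(c,M),"deep60",proj(c,M-.06*u),"can end",proj(c,p+R.apply([0,0,.05])))
```

```text
{'time_s': np.float64(5.7), 'tool_pos': array([ 0.4918, -0.1039,  0.2075]), 'tool_rot': array([153.6879,  -2.5014,  81.1034]), 'qpos': array([ 24.2642, -17.1688, -10.8886, 126.1556, -10.357 ,  44.9731,
         9.2933]), 'force': array([-0.3104,  1.8911,  1.3797]), 'grip_width': np.float64(0.0272), 'grasp_force': np.float64(40.0024)}
rim [366.91091057 434.48551302] deep60 [368.19620691 370.8242439 ] can end [315.93650819 271.65388463]
```

View pics/w3.png

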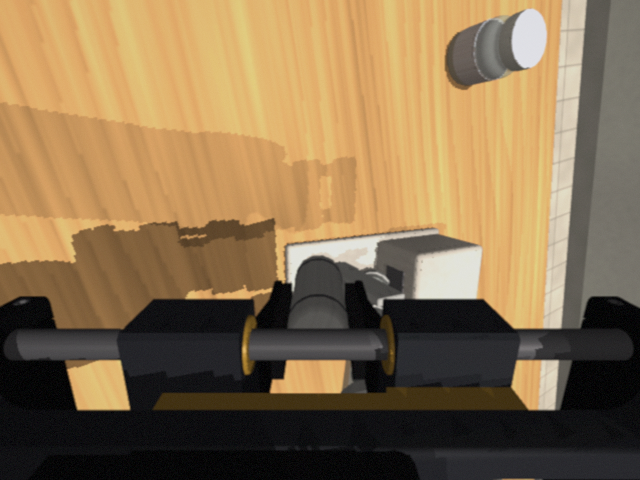

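The wrist view shows the canister held well, end near (320,262) as predicted. Joint 2 hit its lower limit (-17.2°), so the arm stalled short of the target: the 35° tilt so near the base is tight. I'll fit the arm's kinematics from the readings to find out which elbow posture reaches the tube.

```bash
cat > kin.py <<'E'
from h import *
from scipy.optimize import least_squares
import itertools
D=[([-63.306,18.439,-4.016,83.175,1.296,78.54,-3.259],[.284,.584,.232],[-179.891,.006,154.117]),
([-40.767,2.47,16.04,107.751,-.722,69.922,-4.688],[.468,.191,.183],[-179.954,.008,109.805]),
([24.2642,-17.1688,-10.8886,126.1556,-10.357,44.9731,9.2933],[.4918,-.1039,.2075],[153.6879,-2.5014,81.1034])]
def fk(q,k,s):
    h,L1,e1,L2,e2,d,o=k;R=Ro.from_euler("z",s[0]*q[0],degrees=True);p=np.array([0,0,h])
    R=R*Ro.from_euler("y",q[1],degrees=True)*Ro.from_euler("z",s[1]*q[2],degrees=True);p=p+R.apply([e1,0,L1])
    R=R*Ro.from_euler("y",q[3],degrees=True)*Ro.from_euler("z",s[2]*q[4],degrees=True);p=p+R.apply([e2,0,L2])
    R=R*Ro.from_euler("y",q[5],degrees=True);p=p+R.apply([o,0,d])
    return p,R*Ro.from_euler("z",s[3]*q[6]+90,degrees=True)
def res(k,s):
    r=[]
    for q,p,e in D:
        a,R=fk(q,k,s);E=Ro.from_euler("xyz",e,degrees=True)
        r+=list(a-p)+list((R.inv()*E).as_rotvec()*.3)+[]
    return np.array(r+list((np.array(k)[[2,4,6]])*.01))
E
python3 - <<'E'
from kin import *
out=[]
for s in itertools.product([1,-1],repeat=4):
    f=least_squares(res,[.3,.4,0,.4,0,.2,0],args=(s,));out.append((f.cost,s,np.round(f.x,3)))
for x in sorted(out,key=lambda a:a[0])[:3]:print(x)
E
```

```text
(np.float64(0.0006537866396607501), (-1, -1, -1, -1), array([-0.212,  0.676, -0.042,  0.386, -0.397,  0.521, -0.02 ]))
(np.float64(0.005816391804538074), (-1, -1, 1, 1), array([-0.147,  0.638, -0.025,  0.408, -0.338,  0.484, -0.005]))
(np.float64(0.006751033306913487), (-1, -1, 1, -1), array([-0.147,  0.638, -0.025,  0.408, -0.338,  0.484, -0.005]))
```

Run:
```python
from kin import *
from cell import env
for q,p,e in D:
    a,R=fk(q,[0]*7,(-1,)*4);print(np.degrees((R.inv()*Ro.from_euler("xyz",e,degrees=True)).as_rotvec()).round(2))
plan(pose(env.get_obs()),[((.53,-.06,.3),tilt(0,10)),((.6,-.1,.33),tilt(-40,20)),((.58,-.17,.36),tilt(0,35))])
```

```text
[0. 0. 0.]
[ 0.  0. -0.]
[-0.  0.  0.]
dp [0.256, 0.339, -0.339] rot [0.191, 0.008, -0.105] rows>=1.7/1.8
dp [-0.2, 0.37, -0.087] rot [-0.112, -0.12, 0.45] rows>=1.4/3.8
dp [-0.332, 0.191, -0.09] rot [-0.167, 0.215, -0.414] rows>=1.3/4.0
```

Emit:
step_arm(
  delta_pos=[
    [0.256, 0.339, -0.339],
    [0.256, 0.339, -0.339],
    [0.256, 0.339, -0.339],
    [0.256, 0.339, -0.339],
    [0.256, 0.339, -0.339],
  ],
  rot=[
    [0.191, 0.008, -0.105],
    [0.191, 0.008, -0.105],
    [0.191, 0.008, -0.105],
    [0.191, 0.008, -0.105],
    [0.191, 0.008, -0.105],
  ],
  gripper=[-1, -1, -1, -1, -1],
)

```text
time_s: 6.38
tool_pos: [0.5296, -0.0567, 0.2994]
tool_rot: [170.2, 0.3, 90.2]
force: [0.2, 0.7, -1.1]
grip_width: 0.0265
grasp_force: 40.0
```

```bash
cat > rec.py <<'E'
from cell import env
import json
o=env.get_obs();r=[list(map(float,o[k])) for k in("qpos","tool_pos","tool_rot")];print(o["time_s"],r)
open("d.txt","a").write(json.dumps(r)+"\n")
E
python3 rec.py
```

```text
6.375 [[24.391368964561202, -4.188216886259035, -19.661487503224617, 101.16764974162412, -2.024977744606469, 72.9749750252145, 5.351913953879052], [0.5296451398005733, -0.056652049667533885, 0.29936836833251185], [170.1826897599318, 0.31171962862903435, 90.24067498087531]]
```

Emit:
step_arm(
  delta_pos=[
    [-0.2, 0.37, -0.087],
    [-0.2, 0.37, -0.087],
    [-0.2, 0.37, -0.087],
    [-0.2, 0.37, -0.087],
    [-0.2, 0.37, -0.087],
  ],
  rot=[
    [-0.112, -0.12, 0.45],
    [-0.112, -0.12, 0.45],
    [-0.112, -0.12, 0.45],
    [-0.112, -0.12, 0.45],
    [-0.112, -0.12, 0.45],
  ],
  gripper=[-1, -1, -1, -1, -1],
)

```text
time_s: 7.0
tool_pos: [0.6001, -0.0946, 0.3304]
tool_rot: [159.9, 0.3, 50.5]
force: [-0.7, 1.2, -0.1]
grip_width: 0.027
grasp_force: 40.0
```

```bash
python3 rec.py
```

```text
7.0 [[21.374336203822775, 0.15683453328594746, -22.580873628900296, 95.57177050033575, 14.136861861703427, 69.50079505055731, -43.87931476096236], [0.6001377751648073, -0.09463488166513712, 0.3304203539972361], [159.87190267062851, 0.27691414210655363, 50.51851581559519]]
```

Emit:
step_arm(
  delta_pos=[
    [-0.332, 0.191, -0.09],
    [-0.332, 0.191, -0.09],
    [-0.332, 0.191, -0.09],
    [-0.332, 0.191, -0.09],
    [-0.332, 0.191, -0.09],
  ],
  rot=[
    [-0.167, 0.215, -0.414],
    [-0.167, 0.215, -0.414],
    [-0.167, 0.215, -0.414],
    [-0.167, 0.215, -0.414],
    [-0.167, 0.215, -0.414],
  ],
  gripper=[-1, -1, -1, -1, -1],
)

```text
time_s: 7.62
tool_pos: [0.58, -0.168, 0.3613]
tool_rot: [144.9, 0.4, 90.4]
force: [0.3, 0.2, -0.2]
grip_width: 0.0266
grasp_force: 40.0
```

```bash
python3 rec.py
cat > kin.py <<'E'
from h import *
from scipy.optimize import least_squares
import json
D=[([-63.306,18.439,-4.016,83.175,1.296,78.54,-3.259],[.284,.584,.232],[-179.891,.006,154.117]),
([-40.767,2.47,16.04,107.751,-.722,69.922,-4.688],[.468,.191,.183],[-179.954,.008,109.805]),
([24.2642,-17.1688,-10.8886,126.1556,-10.357,44.9731,9.2933],[.4918,-.1039,.2075],[153.6879,-2.5014,81.1034])]
D+=[json.loads(l) for l in open("d.txt")]
def E(a,q):return Ro.from_euler(a,q,degrees=True)
def fk(q,k):
    # offsets: shoulder h, upper-arm (x,z), forearm before q5 (x,z), wrist (x), tool (x,z)
    h,e1,L1,e2,L2,e3,o,d=k;p=np.array([0,0,h])
    R=E("z",-q[0])*E("y",q[1])*E("z",-q[2]);p=p+R.apply([e1,0,L1])
    R=R*E("y",q[3]);p=p+R.apply([e2,0,L2])
    R=R*E("z",-q[4]);p=p+R.apply([e3,0,0])
    R=R*E("y",q[5]);p=p+R.apply([o,0,d])
    return p,R*E("z",-q[6]+90)
def res(k):return np.concatenate([fk(q,k)[0]-p for q,p,e in D]+[np.array(k)[[1,3,5,6]]*.001])
F=least_squares(res,[.3,0,.4,0,.4,0,0,.2]);K=F.x
E
python3 -c "
from kin import *
print(K.round(4),(res(K)*1000).round(1))"
```

```text
7.625 [[25.12848836305756, -12.322486084178694, -3.9919449121822437, 108.1683386985391, -16.137522407636826, 51.91563017810227, 27.837423534547742], [0.5800304933712712, -0.16800694183631462, 0.3613310919673618], [144.9282777210209, 0.3971951260663643, 90.41284649521127]]
[ 0.2547 -0.035   0.4684  0.0311  0.5036 -0.0287 -0.0408  0.3714] [-25.8   9.9   3.3 -17.9  19.7  -5.8   6.1  16.5   1.1   5.1  24.1  -4.6
   3.5  32.8   0.6   4.1  14.    5.5  -0.    0.   -0.   -0. ]
```

```bash
cat > p.py <<'E'
s=open('kin.py').read()
s=s.replace("h,e1,L1,e2,L2,e3,o,d=k","h,e1,L1,e2,L2,e3,o,d,y0,y1,y2,y3=k").replace("R=E(\"z\",-q[0])*","R=E(\"z\",-q[0]);p=p+R.apply([0,y0,0]);R=R*").replace("[e1,0,L1]","[e1,y1,L1]").replace("[e2,0,L2]","[e2,y2,L2]").replace("[e3,0,0]","[e3,y3,0]").replace("[[1,3,5,6]]","[[1,3,5,6,8,9,10,11]]").replace("0,0,.2])","0,0,.2,0,0,0,0])")
open('kin.py','w').write(s)
E
python3 p.py
python3 - <<'E'
from kin import *
print(K.round(4),(res(K)*1000).round(1))
lo=np.array([-163.93,-17.29,-79.2,3.27,-89.18,5.43,-154.24])+1;hi=np.array([163.93,119.83,71.16,140.29,269.18,117.66,154.24])-1
u=np.array([-.563,.109,.819]);M=np.array([.506,-.185,.215])
rng=np.random.default_rng(0);q0=np.array(D[-1][0])
def ik(p,R,s):
    f=least_squares(lambda q:np.r_[(fk(q,K)[0]-p)*5,(fk(q,K)[1].inv()*R).as_rotvec(),(q-q0)*1e-5],s,bounds=(lo,hi),x_scale=30.)
    a,S=fk(f.x,K);return f.x,np.linalg.norm(a-p),np.degrees((S.inv()*R).magnitude())
for dist in(.13,.075,.014):
  for th in(35,28,20):
    best=[]
    for i in range(8):
        x,e,a=ik(M+u*dist,tilt(-11,th),np.clip(q0+rng.normal(0,25,7)*(i>0),lo,hi));best.append((e*1000+a,e*1000,a,x.round(0).tolist()))
    best.sort(key=lambda b:b[0]);print(dist,th,best[0]);
E
```

```text
[ 2.489e-01  1.200e-03  4.685e-01  3.000e-04  5.124e-01 -8.000e-04
  8.000e-04  3.582e-01 -1.530e-02 -5.300e-03 -5.300e-03 -7.000e-04] [-0.3  0.2  0.2  0.1 -0.2 -0.1  0.   0.   0.2 -0.1 -0.1  0.   0.  -0.1
 -0.1 -0.  -0.  -0.2  0.   0.  -0.   0.  -0.  -0.  -0.  -0. ]
0.13 35 (np.float64(45.22167777552751), np.float64(30.723001173034817), np.float64(14.498676602492697), [39.0, -16.0, -9.0, 112.0, -17.0, 66.0, 26.0])
0.13 28 (np.float64(30.375008088880783), np.float64(20.541708929582928), np.float64(9.833299159297855), [35.0, -16.0, -8.0, 111.0, -11.0, 68.0, 19.0])
0.13 20 (np.float64(12.928546053645011), np.float64(8.699935174912888), np.float64(4.228610878732122), [32.0, -16.0, -8.0, 110.0, -7.0, 71.0, 14.0])
0.075 35 (np.float64(31.769395530215824), np.float64(22.3779591557603), np.float64(9.391436374455521), [36.0, -16.0, -9.0, 118.0, -17.0, 54.0, 25.0])
0.075 28 (np.float64(16.540994341063374), np.float64(11.540286811114822), np.float64(5.000707529948554), [33.0, -16.0, -9.0, 117.0, -11.0, 57.0, 18.0])
0.075 20 (np.float64(2.2942930722083027e-05), np.float64(1.0669434571102256e-05), np.float64(1.2273496150980773e-05), [30.0, -16.0, -8.0, 116.0, -7.0, 61.0, 13.0])
0.014 35 (np.float64(10.411878332157444), np.float64(7.833802224047103), np.float64(2.578076108110341), [33.0, -16.0, -9.0, 126.0, -16.0, 39.0, 23.0])
0.014 28 (np.float64(2.854512930084174e-05), np.float64(1.4028855493409611e-05), np.float64(1.451627380743213e-05), [29.0, -15.0, -8.0, 123.0, -10.0, 45.0, 16.0])
0.014 20 (np.float64(2.7235742236171884e-05), np.float64(1.1924950931498361e-05), np.float64(1.5310791304673524e-05), [28.0, -10.0, -8.0, 117.0, -5.0, 54.0, 11.0])
```

The fit is exact to 0.3 mm. I'll search more widely, including the elbow-out postures.

```bash
cat >> kin.py <<'E'
lo=np.array([-163.93,-17.29,-79.2,3.27,-89.18,5.43,-154.24])+.5;hi=np.array([163.93,119.83,71.16,140.29,269.18,117.66,154.24])-.5
def ik(p,R,s,w=0):
    f=least_squares(lambda q:np.r_[(fk(q,K)[0]-p)*5,(fk(q,K)[1].inv()*R).as_rotvec(),(q-s)*w],np.clip(s,lo+.1,hi-.1),bounds=(lo,hi),x_scale=30.,max_nfev=60)
    a,S=fk(f.x,K);return f.x,np.linalg.norm(a-p)*1000,np.degrees((S.inv()*R).magnitude())
u=np.array([-.563,.109,.819]);M=np.array([.506,-.185,.215])
E
timeout 500 python3 - <<'E'
from kin import *
rng=np.random.default_rng(1)
for dist in(.075,):
  for th in(35,):
   for yaw in(0,90,180,-90):
    R=tilt(-11,th)*E("z",yaw);best=[]
    for i in range(14):
        s=rng.uniform(lo,hi);s[0]=rng.uniform(-60,100);best.append((lambda r:(r[1]+r[2],r[1],r[2],r[0].round(0).tolist()))(ik(M+u*dist,R,s)))
    best.sort(key=lambda b:b[0]);print(dist,th,yaw,*best[:3],sep="\n")
E
```

```text
0.075
35
0
(np.float64(30.22619818516145), np.float64(21.329233600480112), np.float64(8.89696458468134), [36.0, -17.0, -9.0, 119.0, -17.0, 54.0, 24.0])
(np.float64(30.226210206670494), np.float64(21.329248551169247), np.float64(8.896961655501247), [36.0, -17.0, -9.0, 119.0, -17.0, 54.0, 24.0])
(np.float64(30.22622470864166), np.float64(21.329266594516092), np.float64(8.896958114125567), [36.0, -17.0, -9.0, 119.0, -17.0, 54.0, 24.0])
0.075
35
90
(np.float64(30.226160129529763), np.float64(21.329186221411508), np.float64(8.896973908118255), [36.0, -17.0, -9.0, 119.0, -17.0, 54.0, -66.0])
(np.float64(30.226184653462468), np.float64(21.329216750721276), np.float64(8.89696790274119), [36.0, -17.0, -9.0, 119.0, -17.0, 54.0, -66.0])
(np.float64(30.226202134507894), np.float64(21.329238518209724), np.float64(8.89696361629817), [36.0, -17.0, -9.0, 119.0, -17.0, 54.0, -66.0])
0.075
35
180
(np.float64(30.237345133596364), np.float64(21.316420258754007), np.float64(8.920924874842354), [38.0, -17.0, -10.0, 119.0, -18.0, 54.0, -154.0])
(np.float64(30.237404401642706), np.float64(21.316495202160286), np.float64(8.92090919948242), [38.0, -17.0, -10.0, 119.0, -18.0, 54.0, -154.0])
(np.float64(30.237507739975438), np.float64(21.316623361163128), np.float64(8.92088437881231), [38.0, -17.0, -10.0, 119.0, -18.0, 54.0, -154.0])
0.075
35
-90
(np.float64(30.226125987868915), np.float64(21.329143693082553), np.float64(8.896982294786362), [36.0, -17.0, -9.0, 119.0, -17.0, 54.0, 114.0])
(np.float64(30.226158447843837), np.float64(21.329184123055505), np.float64(8.896974324788332), [36.0, -17.0, -9.0, 119.0, -17.0, 54.0, 114.0])
(np.float64(30.226183418608787), np.float64(21.32921520361752), np.float64(8.896968214991269), [36.0, -17.0, -9.0, 119.0, -17.0, 54.0, 114.0])
```

The tube cannot be reached in line with the tool, because joint 2 limits it. It is reachable with the tool about 15° off vertical, so the canister must be held at about 20° to the tool. That means a pad line level across the tilt plane, and picking with the tool leaning 20° inward. I'll set C back down and regrasp it, checking reach first.

```bash
cat >> kin.py <<'E'
RT=tilt(-11,15)*E("z",90)
def RP(az):return tilt(az,-20)*E("z",90)
E
python3 - <<'E'
from kin import *
from cell import env
s=np.array([30,-16,-8,116,-7,61,-70.])
for d in(.13,.1,.06,.014,.0):
    x,e,a=ik(M+u*d,RT,s,1e-5);print(d,x.round(0),round(e,2),round(a,2))
for p,az in[((.588,.245),23),((.469,.287),31),((.478,.175),20)]:
  for z in(.16,.062):
    x,e,a=ik(np.array([*p,z]),RP(az),np.array([-30,20,0,90,0,90,-85.]),1e-5);print(p,z,x.round(0),round(e,2),round(a,2))
plan(pose(env.get_obs()),[((.53,0,.25),tilt(10,15)),((.477,.1745,.14),down(20)),((.477,.1745,.0635),down(20)),((.477,.1745,.1435),down(20)),((.477,.174,.105),RP(20))])
E
```

```text
0.13 [ 31. -17.  -8. 110.  -6.  72. -78.] 0.33 0.16
0.1 [ 31. -14.  -9. 111.  -5.  69. -78.] 0.0 0.0
0.06 [ 30. -11. -10. 112.  -5.  64. -79.] 0.0 0.0
0.014 [ 29.  -6. -10. 112.  -4.  59. -80.] 0.0 0.0
0.0 [ 29.  -5. -10. 112.  -3.  58. -80.] 0.0 0.0
(0.588, 0.245) 0.16 [-27.  34.   3.  71.  -2.  94. -91.] 0.0 0.0
(0.588, 0.245) 0.062 [-27.  39.   3.  76.  -2.  85. -90.] 0.0 0.0
(0.469, 0.287) 0.16 [-33.  24.  -0.  86.  -1.  89. -93.] 0.0 0.0
(0.469, 0.287) 0.062 [-33.  29.  -0.  91.  -1.  80. -92.] 0.0 0.0
(0.478, 0.175) 0.16 [-26.  19.   4.  93.  -2.  88. -91.] 0.0 0.0
(0.478, 0.175) 0.062 [-26.  25.   4.  98.  -2.  77. -91.] 0.0 0.0
dp [0.423, -0.258, 0.155] rot [0.116, 0.026, -0.05] rows>=1.7/1.0
dp [0.432, -0.194, 0.212] rot [0.117, 0.026, -0.05] rows>=1.7/1.0
dp [0.453, -0.124, 0.252] rot [0.087, 0.007, -0.058] rows>=1.7/0.8
dp [0.458, -0.05, 0.267] rot [0.087, 0.008, -0.057] rows>=1.7/0.8
dp [-0.001, 0.0, 0.383] rot [-0.0, -0.0, -0.0] rows>=1.2/0.0
dp [0.0, 0.0, -0.4] rot [-0.0, -0.0, -0.0] rows>=1.3/0.0
dp [-0.002, -0.0, 0.192] rot [0.182, -0.182, 1.035] rows>=0.6/8.6
```

Emit:
step_arm(
  delta_pos=[
    [0.423, -0.258, 0.155],
    [0.423, -0.258, 0.155],
    [0.423, -0.258, 0.155],
    [0.855, -0.452, 0.367],
    [0.855, -0.452, 0.367],
    [0.855, -0.452, 0.367],
    [0.855, -0.452, 0.367],
  ],
  rot=[
    [0.116, 0.026, -0.05],
    [0.116, 0.026, -0.05],
    [0.116, 0.026, -0.05],
    [0.233, 0.052, -0.1],
    [0.233, 0.052, -0.1],
    [0.233, 0.052, -0.1],
    [0.233, 0.052, -0.1],
  ],
  gripper=[-1, -1, -1, -1, -1, -1, -1],
)

```text
time_s: 8.5
tool_pos: [0.5493, 0.0025, 0.2495]
tool_rot: [165.0, -0.1, 99.9]
force: [0.1, -0.5, -1.4]
grip_width: 0.0268
grasp_force: 40.0
```

Run:
```python
from kin import *
from cell import env
plan(pose(env.get_obs()),[((.477,.1745,.14),down(20)),((.477,.1745,.0635),down(20))])
```

```text
dp [0.454, -0.172, 0.238] rot [0.087, 0.007, -0.059] rows>=1.7/0.8
dp [0.464, -0.098, 0.261] rot [0.087, 0.008, -0.058] rows>=1.7/0.8
dp [-0.0, -0.0, 0.382] rot [-0.0, -0.0, -0.0] rows>=1.2/0.0
```

Emit:
step_arm(
  delta_pos=[
    [0.454, -0.172, 0.238],
    [0.454, -0.172, 0.238],
    [0.454, -0.172, 0.238],
  ],
  rot=[
    [0.087, 0.007, -0.059],
    [0.087, 0.007, -0.059],
    [0.087, 0.007, -0.059],
  ],
  gripper=[-1, -1, -1],
)

```text
time_s: 8.88
tool_pos: [0.5113, 0.0918, 0.1934]
tool_rot: [172.7, 0.2, 105.2]
force: [-0.9, -0.4, -0.1]
grip_width: 0.027
grasp_force: 40.0
```

Emit:
step_arm(
  delta_pos=[
    [0.464, -0.098, 0.261],
    [0.464, -0.098, 0.261],
    [0.464, -0.098, 0.261],
    [0.464, -0.098, 0.261],
    [0.464, -0.098, 0.261],
  ],
  rot=[
    [0.087, 0.008, -0.058],
    [0.087, 0.008, -0.058],
    [0.087, 0.008, -0.058],
    [0.087, 0.008, -0.058],
    [0.087, 0.008, -0.058],
  ],
  gripper=[-1, -1, -1, -1, -1],
)

```text
time_s: 9.5
tool_pos: [0.478, 0.1744, 0.1407]
tool_rot: [179.9, -0.0, 109.8]
force: [-1.2, -0.2, -0.2]
grip_width: 0.027
grasp_force: 40.0
```

Emit:
step_arm(
  delta_pos=[
    [0, 0, 0.2],
    [0, 0, 0.36],
    [0, 0, 0.382],
    [0, 0, 0.382],
    [0, 0, 0.382],
    [0, 0, 0.382],
    [0, 0, 0.382],
    [0, 0, 0.382],
    [0, 0, 0.2],
    [0, 0, 0],
    [0, 0, 0],
  ],
  rot=[
    [0, 0, 0],
    [0, 0, 0],
    [0, 0, 0],
    [0, 0, 0],
    [0, 0, 0],
    [0, 0, 0],
    [0, 0, 0],
    [0, 0, 0],
    [0, 0, 0],
    [0, 0, 0],
    [0, 0, 0],
  ],
  gripper=[-1, -1, -1, -1, 0.3, 0.3, 0.3, 0.3, 0.3, 0.3, 0.3],
)

```text
time_s: 10.88
tool_pos: [0.4786, 0.1776, 0.1428]
tool_rot: [179.7, -0.1, 110.0]
force: [-0.4, 0.3, 0.4]
grip_width: 0.0567
grasp_force: 0.0
```

Run:
```python
from kin import *
from cell import env
o=env.get_obs();p,R=pose(o);print(p,R.as_euler("xyz",degrees=True),o["grip_width"])
print((R.inv()*RP(20)).as_rotvec()/1.5)
plan((p,R),[((.477,.1745,.14),RP(20)),((.477,.1745,.062),RP(20))])
```

```text
[0.47856893 0.17758801 0.14282467] [ 1.79695284e+02 -6.70744984e-02  1.10039881e+02] 0.05669497338960616
[ 0.18485779 -0.18594578  1.03582591]
dp [-0.012, -0.013, 0.014] rot [0.185, -0.186, 1.036] rows>=0.1/8.6
dp [0.134, -0.0, 0.366] rot [-0.0, 0.0, -0.0] rows>=1.2/0.0
```

Emit:
step_arm(
  delta_pos=[
    [-0.012, -0.013, 0],
    [-0.012, -0.013, 0],
    [-0.012, -0.013, 0],
    [-0.012, -0.013, 0],
    [-0.012, -0.013, 0],
    [-0.012, -0.013, 0],
    [-0.012, -0.013, 0],
    [-0.012, -0.013, 0],
    [-0.012, -0.013, 0],
    [-0.012, -0.013, 0],
    [-0.012, -0.013, 0],
  ],
  rot=[
    [0.185, -0.186, 1.036],
    [0.185, -0.186, 1.036],
    [0.185, -0.186, 1.036],
    [0.185, -0.186, 1.036],
    [0.185, -0.186, 1.036],
    [0.185, -0.186, 1.036],
    [0.185, -0.186, 1.036],
    [0.185, -0.186, 1.036],
    [0.185, -0.186, 1.036],
    [0.185, -0.186, 1.036],
    [0.185, -0.186, 1.036],
  ],
  gripper=[0.3, 0.3, 0.3, 0.3, 0.3, 0.3, 0.3, 0.3, 0.3, 0.3, 0.3],
)

```text
out of range: a turn must lie within [-1, 1]
```

Run:
```python
from kin import *
from cell import env,viewer
o=env.get_obs();p,R=pose(o);print(p,o["grip_width"],o["qpos"].round(0))
plan((p,R),[((.477,.1745,.062),RP(20))])
c=viewer.read_camera("wrist");cv2.imwrite("pics/w4.png",c["img"][:,:,::-1]);np.savez("pics/w4.npz",**c)
for q in[(.477,.1745,.082),(.588,.245,.082),(.469,.287,.082)]:print(proj(c,q))
print(proj(c,p+R.apply([0,0,.011])))
```

```text
[0.47856893 0.17758801 0.14282467] 0.05669497338960616 [  6.   7. -31. 109.   4.  65.  -6.]
dp [-0.012, -0.015, 0.404] rot [0.185, -0.186, 1.036] rows>=1.3/8.6
[312.0308029  267.54985864]
[513.59751677 225.9064544 ]
[365.87781928  88.71826959]
[315.83006531 298.06987393]
```

View pics/w4.png

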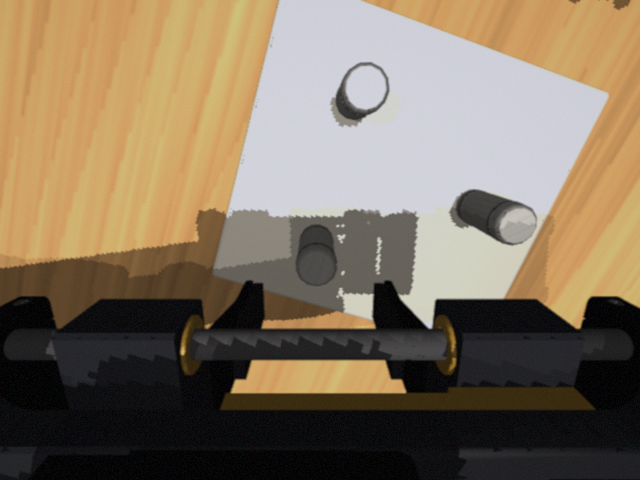

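The picture shows C standing upright at (316,263), with A and B undisturbed at (514,223) and (367,87). The last call was refused because a turn was over 1, so I'll split it.

Emit:
step_arm(
  delta_pos=[
    [-0.012, -0.013, 0],
    [-0.012, -0.013, 0],
    [-0.012, -0.013, 0],
    [-0.012, -0.013, 0],
    [-0.012, -0.013, 0],
    [-0.012, -0.013, 0],
    [-0.012, -0.013, 0],
  ],
  rot=[
    [0.12, -0.12, 0.67],
    [0.12, -0.12, 0.67],
    [0.12, -0.12, 0.67],
    [0.12, -0.12, 0.67],
    [0.12, -0.12, 0.67],
    [0.12, -0.12, 0.67],
    [0.12, -0.12, 0.67],
  ],
  gripper=[0.3, 0.3, 0.3, 0.3, 0.3, 0.3, 0.3],
)

```text
time_s: 11.8
tool_pos: [0.4741, 0.1732, 0.1379]
tool_rot: [-175.8, 13.5, 52.7]
force: [-0.3, 0.2, 0.6]
grip_width: 0.0566
grasp_force: 0.0
```

Run:
```python
from kin import *
from cell import env
c=np.load("pics/w4.npz")
for u_,v in[(316,263),(514,223),(367,87)]:print(onz(c,u_-3,v,.082).round(4))
o=env.get_obs();p,R=pose(o);print(p)
q=onz(c,313,263,.082)[:2]
plan((p,R),[((*q,.14),RP(20)),((*q,.062),RP(20))])
```

```text
[0.4765 0.1777 0.082 ]
[0.5855 0.2461 0.082 ]
[0.4677 0.2875 0.082 ]
[0.47409305 0.17318936 0.13792073]
dp [0.022, -0.005, -0.016] rot [0.063, -0.06, 0.367] rows>=0.1/3.0
dp [0.134, -0.0, 0.367] rot [-0.0, 0.0, 0.0] rows>=1.3/0.0
```

Emit:
step_arm(
  delta_pos=[
    [0.022, -0.005, -0.016],
    [0.022, -0.005, -0.016],
    [0.022, -0.005, -0.016],
    [0.022, -0.005, -0.016],
    [0.022, -0.005, -0.016],
  ],
  rot=[
    [0.063, -0.06, 0.367],
    [0.063, -0.06, 0.367],
    [0.063, -0.06, 0.367],
    [0.063, -0.06, 0.367],
    [0.063, -0.06, 0.367],
  ],
  gripper=[0.3, 0.3, 0.3, 0.3, 0.3],
)

```text
time_s: 12.42
tool_pos: [0.4766, 0.178, 0.1414]
tool_rot: [-179.9, 19.9, 20.2]
force: [-1.2, 0.3, 0.1]
grip_width: 0.0563
grasp_force: 0.0
```

Emit:
step_arm(
  delta_pos=[
    [0.067, 0, 0.183],
    [0.134, 0, 0.367],
    [0.134, 0, 0.367],
    [0.134, 0, 0.367],
    [0.134, 0, 0.367],
    [0.134, 0, 0.367],
    [0.134, 0, 0.367],
    [0.134, 0, 0.367],
  ],
  rot=[
    [0, 0, 0],
    [0, 0, 0],
    [0, 0, 0],
    [0, 0, 0],
    [0, 0, 0],
    [0, 0, 0],
    [0, 0, 0],
    [0, 0, 0],
  ],
  gripper=[0.3, 0.3, 0.3, -1, -1, -1, -1, -1],
)

```text
time_s: 13.42
tool_pos: [0.4778, 0.1782, 0.0642]
tool_rot: [-180.0, 19.8, 19.9]
force: [0.5, -0.1, 3.4]
grip_width: 0.0273
grasp_force: 40.0
```

Run:
```python
from kin import *
from cell import env
o=env.get_obs();p,R=pose(o);print(p,o["grip_width"],o["grasp_force"],(R.inv()*RP(20)).magnitude())
plan((p,R),[((p[0],p[1],.16),RP(20)),((.46,.08,.3),tilt(10,0)*E("z",90)),(M+u*.08,RT)])
print(M+u*.08)
```

```text
[0.4777551  0.17823193 0.06420229] 0.027348521802060266 39.99930458318772 0.003367977371646934
dp [-0.162, -0.0, -0.451] rot [-0.0, -0.002, -0.001] rows>=1.5/0.0
dp [-0.476, 0.431, -0.572] rot [0.02, 0.232, 0.115] rows>=2.8/2.1
dp [-0.109, 0.631, 0.049] rot [-0.016, 0.086, 0.122] rows>=2.1/1.2
dp [0.0, 0.64, 0.057] rot [-0.016, 0.087, 0.121] rows>=2.1/1.2
[ 0.46096 -0.17628  0.28052]
```

Emit:
step_arm(
  delta_pos=[
    [-0.08, 0, -0.22],
    [-0.162, 0, -0.451],
    [-0.162, 0, -0.451],
  ],
  rot=[
    [0, 0, 0],
    [0, 0, 0],
    [0, 0, 0],
  ],
  gripper=[-1, -1, -1],
)

```text
time_s: 13.8
tool_pos: [0.4798, 0.1792, 0.163]
tool_rot: [180.0, 19.4, 19.9]
force: [-0.3, 0.3, -0.7]
grip_width: 0.0272
grasp_force: 40.0
```

Emit:
step_arm(
  delta_pos=[
    [-0.476, 0.431, -0.572],
    [-0.476, 0.431, -0.572],
    [-0.476, 0.431, -0.572],
    [-0.476, 0.431, -0.572],
    [-0.476, 0.431, -0.572],
  ],
  rot=[
    [0.02, 0.232, 0.115],
    [0.02, 0.232, 0.115],
    [0.02, 0.232, 0.115],
    [0.02, 0.232, 0.115],
    [0.02, 0.232, 0.115],
  ],
  gripper=[-1, -1, -1, -1, -1],
)

```text
time_s: 14.42
tool_pos: [0.4588, 0.0802, 0.2979]
tool_rot: [-180.0, 0.0, 10.0]
force: [-0.1, 0.8, -1.3]
grip_width: 0.0271
grasp_force: 40.0
```

Emit:
step_arm(
  delta_pos=[
    [-0.109, 0.631, 0.049],
    [-0.109, 0.631, 0.049],
    [-0.109, 0.631, 0.049],
    [-0.109, 0.631, 0.049],
  ],
  rot=[
    [-0.016, 0.086, 0.122],
    [-0.016, 0.086, 0.122],
    [-0.016, 0.086, 0.122],
    [-0.016, 0.086, 0.122],
  ],
  gripper=[-1, -1, -1, -1],
)

```text
time_s: 14.92
tool_pos: [0.4594, -0.047, 0.2875]
tool_rot: [179.4, -7.4, -0.4]
force: [-0.3, -0.3, -1.1]
grip_width: 0.0273
grasp_force: 40.0
```

Run:
```python
from kin import *
from cell import env
o=env.get_obs();p,R=pose(o);print(p,o["qpos"].round(0))
plan((p,R),[(M+u*.085,RT)])
```

```text
[ 0.45944401 -0.04700102  0.28754219] [ 11. -11.  -8. 109.  -1.  75. -87.]
dp [-0.004, 0.644, 0.021] rot [-0.017, 0.088, 0.121] rows>=2.1/1.2
```

Emit:
step_arm(
  delta_pos=[
    [-0.004, 0.644, 0.021],
    [-0.004, 0.644, 0.021],
    [-0.004, 0.644, 0.021],
    [-0.004, 0.644, 0.021],
    [-0.004, 0.644, 0.021],
  ],
  rot=[
    [-0.017, 0.088, 0.121],
    [-0.017, 0.088, 0.121],
    [-0.017, 0.088, 0.121],
    [-0.017, 0.088, 0.121],
    [-0.017, 0.088, 0.121],
  ],
  gripper=[-1, -1, -1, -1, -1],
)

```text
time_s: 15.55
tool_pos: [0.459, -0.1746, 0.2863]
tool_rot: [180.0, -15.2, -10.8]
force: [0.8, -0.4, 0.2]
grip_width: 0.0274
grasp_force: 40.0
```

Run:
```python
from kin import *
from cell import env,viewer
o=env.get_obs();p,R=pose(o);print(p,o["qpos"].round(0),np.degrees((R.inv()*RT).as_rotvec()))
c=viewer.read_camera("wrist");cv2.imwrite("pics/w5.png",c["img"][:,:,::-1]);np.savez("pics/w5.npz",**c)
print("rim",proj(c,M),"in60",proj(c,M-.06*u),"canend",proj(c,p-u*.052))
```

```text
[ 0.45899054 -0.17461143  0.28632892] [ 17. -14.   2. 112.  -2.  67. -81.] [-0.01088063 -0.17274493  0.18915813]
rim [319.47280806 219.33789324] in60 [319.25562267 179.87226664] canend [317.5820847  247.80008782]
```

View pics/w5.png

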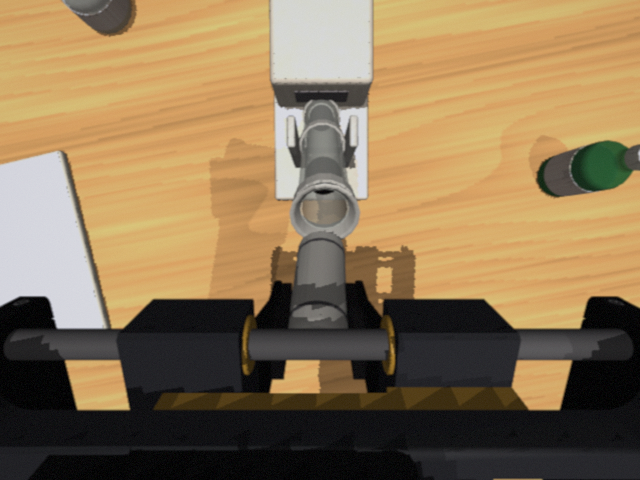

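The wrist view shows the mouth's rim ellipse centred near (325.5,209), the canister's end edge at about (322,233) and the tube's lower end near (321,105). I'll refine the mouth position from this.

Run:
```python
from kin import *
c=np.load("pics/w5.npz");p=np.array([.45899,-.17461,.28633])
def circ(ct,r,yaw=-11):
    h=np.radians(yaw);ax=tilt(yaw).as_matrix()[:,2];a=np.array([-np.sin(h),np.cos(h),0]);b=np.cross(ax,a)
    q=np.array([proj(c,ct+r*(a*np.cos(t)+b*np.sin(t))) for t in np.linspace(0,6.28,60)]);return q.min(0).round(1),q.max(0).round(1)
print("can end",circ(p-u*.052,.014),"rim",circ(M,.025))
for (cu,v) in[(322,209),(321.5,213)]:print(onz(c,cu,v,.215))
for y in(-9,-11,-13):
    ax=-tilt(y).as_matrix()[:,2]
    for d in(.06,.15,.18):print(y,d,proj(c,M-ax*d).round(1) )
g=cv2.cvtColor(c["img"],7)
for v in(195,205,209,215,225):print(v,g[v,284:368:2].tolist())
print([int(x) for x in g[170:262:2,325]])
```

```text
can end (array([294.6, 228.9]), array([340.6, 265.3])) rim (array([283.3, 186.9]), array([355.7, 247.9]))
[ 0.51267529 -0.1880475   0.215     ]
[ 0.51003225 -0.18719337  0.215     ]
-9 0.06 [317.8 179.9]
-9 0.15 [316.2 140.5]
-9 0.18 [315.8 130.7]
-11 0.06 [319.3 179.9]
-11 0.15 [319.1 140.5]
-11 0.18 [319.1 130.7]
-13 0.06 [320.7 179.9]
-13 0.15 [322.  140.6]
-13 0.18 [322.3 130.7]
195 [217, 218, 218, 217, 214, 133, 124, 156, 146, 110, 67, 103, 143, 149, 156, 159, 129, 124, 119, 117, 126, 128, 139, 136, 131, 121, 113, 108, 102, 99, 72, 97, 149, 167, 138, 137, 211, 217, 218, 217, 217, 201]
205 [165, 163, 167, 164, 152, 135, 94, 75, 117, 134, 110, 120, 127, 135, 138, 140, 146, 133, 120, 122, 122, 120, 119, 120, 117, 113, 107, 103, 99, 91, 82, 102, 117, 90, 91, 124, 146, 166, 179, 178, 180, 179]
209 [162, 164, 163, 156, 148, 120, 91, 86, 143, 127, 114, 124, 132, 136, 141, 145, 146, 139, 123, 121, 123, 122, 119, 119, 116, 113, 109, 106, 100, 94, 83, 87, 134, 105, 98, 111, 139, 149, 174, 179, 177, 177]
215 [170, 170, 167, 156, 145, 118, 98, 104, 111, 149, 121, 124, 130, 135, 139, 142, 140, 120, 117, 126, 126, 124, 124, 127, 124, 122, 113, 106, 102, 95, 93, 142, 128, 115, 113, 120, 143, 146, 171, 176, 175, 175]
225 [161, 159, 170, 180, 159, 146, 143, 129, 127, 131, 129, 134, 141, 153, 149, 129, 118, 117, 117, 119, 119, 120, 117, 116, 117, 132, 153, 158, 151, 146, 141, 142, 139, 137, 147, 147, 151, 172, 174, 175, 175, 174]
[101, 105, 132, 134, 134, 176, 143, 190, 154, 99, 19, 9, 85, 140, 132, 131, 128, 122, 124, 125, 121, 120, 122, 128, 130, 129, 129, 123, 120, 156, 140, 122, 119, 120, 82, 78, 119, 119, 119, 118, 115, 117, 117, 117, 117, 116]
```

Run:
```python
from kin import *
c=np.load("pics/w5.npz");im=c["img"][170:320,245:400,::-1]
z=cv2.resize(im,None,fx=4,fy=4,interpolation=cv2.INTER_CUBIC)
for i in range(0,155,20):cv2.putText(z,str(245+i),(i*4,10),0,.35,(0,0,255));cv2.line(z,(i*4,10),(i*4,16),(0,0,255))
for i in range(10,150,10):cv2.putText(z,str(170+i),(0,i*4+4),0,.35,(0,0,255));cv2.line(z,(26,i*4),(34,i*4),(0,0,255))
cv2.imwrite("pics/w5z.png",z)
```

```text
(no output)
```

View pics/w5z.png

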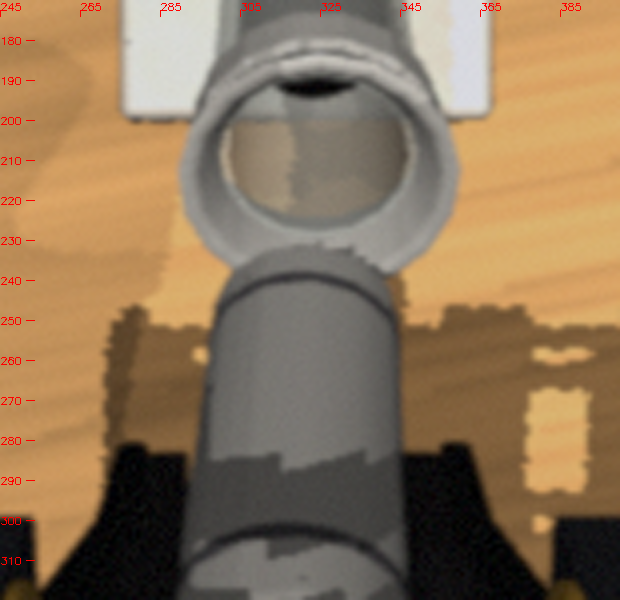

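The zoomed crop shows the rim's outer edge at columns 290.5 to 359.5 with its top at row 180. The bore's edge spans columns 300 to 347 and rows 188 to 227. The canister's end is at row 231, its shoulder at row 238.5, and its centre column is 321.3.

Run:
```python
from kin import *
c=np.load("pics/w5.npz");p=np.array([.45899,-.17461,.28633])
def circ(ct,r,yaw=-11):
    h=np.radians(yaw);ax=tilt(yaw).as_matrix()[:,2];a=np.array([-np.sin(h),np.cos(h),0]);b=np.cross(ax,a)
    q=np.array([proj(c,ct+r*(a*np.cos(t)+b*np.sin(t))) for t in np.linspace(0,6.28,90)]);return np.r_[q.min(0),q.max(0)].round(1)
print("end",circ(p-u*.052,.011),"shoulder",circ(p-u*.049,.014),"topsh",circ(p+u*.015,.014))
for dx,dy in[(0,0),(.004,-.002),(.006,-.002),(.008,-.002)]:
    m=M+[dx,dy,0];print(dx,dy,"rim",circ(m,.025),"bore",circ(m-.008*u,.016))
```

```text
end [299.5 233.1 335.6 261.6] shoulder [294.3 231.8 340.8 268.4] topsh [286.5 317.6 348.3 356.7]
0 0 rim [283.2 186.9 355.7 247.9] bore [296.9 193.2 342.  231.6]
0.004 -0.002 rim [285.  180.2 357.5 242.1] bore [298.6 186.9 343.7 225.8]
0.006 -0.002 rim [284.4 177.2 357.  239.4] bore [298.1 184.  343.2 223.1]
0.008 -0.002 rim [283.9 174.1 356.4 236.7] bore [297.5 181.1 342.7 220.5]
```

The canister is held as predicted: the rings are inset stripes, and its end silhouette matches row 231. The mouth refines to (0.5095, -0.1865, 0.215). I'll insert slowly along the axis.

```bash
cat >> kin.py <<'E'
u=-tilt(-10.7).as_matrix()[:,2];M=np.array([.5095,-.1865,.215])
E
python3 - <<'E'
from kin import *
from cell import env
o=env.get_obs();p,R=pose(o);print(p,"force",o["force"])
plan((p,R),[(M+u*.064,RT),(M+u*.044,RT),(M+u*.019,RT)])
print("axis down in tool /0.01m:",(RT.inv().apply(-u)*.01/.2).round(4))
E
```

```text
[ 0.45889166 -0.17494063  0.28649818] force [-0.16864486  0.07638522 -1.07072669]
dp [0.048, 0.01, 0.112] rot [0.0, -0.002, 0.002] rows>=0.4/0.0
dp [0.034, -0.001, 0.094] rot [0.0, -0.0, -0.0] rows>=0.3/0.0
dp [0.043, -0.0, 0.117] rot [0.0, -0.0, -0.0] rows>=0.4/0.0
axis down in tool /0.01m: [ 0.0171 -0.0002  0.047 ]
```

Emit:
step_arm(
  delta_pos=[
    [0.024, 0.005, 0.056],
    [0.048, 0.01, 0.112],
    [0.056, 0.01, 0.135],
    [0.065, 0.01, 0.159],
    [0.073, 0.01, 0.182],
    [0.082, 0.01, 0.206],
    [0.082, 0.01, 0.206],
  ],
  rot=[
    [0, -0.002, 0.002],
    [0, -0.002, 0.002],
    [0, -0.002, 0.002],
    [0, -0.002, 0.002],
    [0, -0.002, 0.002],
    [0, -0.002, 0.002],
    [0, -0.002, 0.002],
  ],
  gripper=[-1, -1, -1, -1, -1, -1, -1],
)

```text
time_s: 16.48
tool_pos: [0.4838, -0.1842, 0.2509]
tool_rot: [-180.0, -15.0, -11.2]
force: [-0.8, -0.5, -0.6]
grip_width: 0.0271
grasp_force: 40.0
```

Emit:
step_arm(
  delta_pos=[
    [0.0086, 0, 0.0235],
    [0.017, 0, 0.047],
    [0.0256, 0, 0.07],
    [0.034, 0, 0.094],
    [0.043, 0, 0.117],
    [0.043, 0, 0.117],
  ],
  rot=[
    [0, 0, 0],
    [0, 0, 0],
    [0, 0, 0],
    [0, 0, 0],
    [0, 0, 0],
    [0, 0, 0],
  ],
  gripper=[-1, -1, -1, -1, -1, -1],
)

```text
time_s: 17.23
tool_pos: [0.4982, -0.1865, 0.2301]
tool_rot: [-180.0, -15.0, -11.2]
force: [1.0, 3.6, -3.4]
grip_width: 0.0275
grasp_force: 40.0
```

```bash
cat > st.py <<'E'
from kin import *
from cell import env
def st():
    o=env.get_obs();p,R=pose(o);f=np.array(o["force"]);w=tilt(-10.7)
    d=tilt(-10.7).inv().apply(p-M)  # x level across, y up-across, z down axis
    print("t",round(o["time_s"],2),"p",p.round(4),"in tube axes (across, upacross, depth) mm",(d*1000).round(1),"F there",w.inv().apply(f).round(1),"w",round(o["grip_width"],4),"gf",round(o["grasp_force"],1),"rotvec deg",np.degrees((R.inv()*RT).as_rotvec()).round(1))
    return p,R
E
python3 -c "from st import *;st()"
```

```text
t 17.23 p [ 0.4982 -0.1865  0.2301] in tube axes (across, upacross, depth) mm [ -2.1  -0.4 -18.8] F there [ 3.7 -1.7  3. ] w 0.0275 gf 40.0 rotvec deg [ 0.  -0.  -0.2]
```

Inserted 33 mm with little force. Next: release, back off along the axis, close the fingers, and push with the tips.

Run:
```python
from st import *
p,R=st()
c=RT.apply([.0095,0,.011])
plan((p,R),[(p+u*.066,RT),(M+u*.052-c,RT),(M+u*.0-c,RT)])
```

```text
t 17.23 p [ 0.4982 -0.1865  0.2301] in tube axes (across, upacross, depth) mm [ -2.1  -0.4 -18.8] F there [ 3.7 -1.7  3. ] w 0.0275 gf 40.0 rotvec deg [ 0.  -0.  -0.2]
dp [-0.113, 0.001, -0.31] rot [0.0, -0.0, -0.002] rows>=1.1/0.0
dp [0.011, -0.011, 0.098] rot [0.0, -0.0, -0.0] rows>=0.3/0.0
dp [0.088, -0.001, 0.244] rot [0.0, -0.0, -0.0] rows>=0.8/0.0
```

Emit:
step_arm(
  delta_pos=[
    [0, 0, 0],
    [0, 0, 0],
    [0, 0, 0],
    [-0.05, 0, -0.15],
    [-0.113, 0, -0.31],
    [-0.113, 0, -0.31],
    [-0.113, 0, -0.31],
  ],
  rot=[
    [0, 0, 0],
    [0, 0, 0],
    [0, 0, 0],
    [0, 0, 0],
    [0, 0, 0],
    [0, 0, 0],
    [0, 0, 0],
  ],
  gripper=[0.1, 0.1, 0.1, 0.1, -1, -1, -1],
)

```text
time_s: 18.1
tool_pos: [0.4608, -0.1798, 0.2845]
tool_rot: [180.0, -15.1, -11.2]
force: [0.6, 0.6, 0.1]
grip_width: 0.0257
grasp_force: 0.0
```

Emit:
step_arm(
  delta_pos=[
    [0.011, -0.011, 0.098],
    [0.011, -0.011, 0.098],
    [0.018, -0.011, 0.117],
    [0.024, -0.011, 0.135],
    [0.031, -0.011, 0.154],
    [0.038, -0.011, 0.173],
    [0.045, -0.011, 0.192],
    [0.052, -0.011, 0.211],
  ],
  rot=[
    [0, 0, 0],
    [0, 0, 0],
    [0, 0, 0],
    [0, 0, 0],
    [0, 0, 0],
    [0, 0, 0],
    [0, 0, 0],
    [0, 0, 0],
  ],
  gripper=[-1, -1, -1, -1, -1, -1, -1, -1],
)

```text
time_s: 19.1
tool_pos: [0.482, -0.1816, 0.2466]
tool_rot: [-180.0, -15.1, -11.2]
force: [-0.7, 0.4, 0.1]
grip_width: 0.0002
grasp_force: 0.0
```

Run:
```python
from st import *
p,R=st()
c=RT.apply([.0095,0,.011])
plan((p,R),[(M-u*.0-c,RT)])
from cell import viewer
w=viewer.read_camera("wrist");cv2.imwrite("pics/w6.png",w["img"][:,:,::-1])
```

```text
t 19.1 p [ 0.482  -0.1816  0.2466] in tube axes (across, upacross, depth) mm [ -0.3  -4.8 -42. ] F there [ 0.2 -0.6 -0.6] w 0.0002 gf 0.0 rotvec deg [ 0.1 -0.1 -0.2]
dp [0.047, -0.003, 0.134] rot [0.001, -0.001, -0.003] rows>=0.5/0.0
```

Emit:
step_arm(
  delta_pos=[
    [0.007, 0, 0.019],
    [0.013, -0.001, 0.038],
    [0.02, -0.001, 0.057],
    [0.027, -0.002, 0.077],
    [0.033, -0.002, 0.096],
    [0.04, -0.003, 0.115],
    [0.047, -0.003, 0.134],
    [0.047, -0.003, 0.134],
  ],
  rot=[
    [0, 0, 0],
    [0, 0, 0],
    [0, 0, 0],
    [0, 0, 0],
    [0, 0, 0],
    [0, 0, 0],
    [0, 0, 0],
    [0, 0, 0],
  ],
  gripper=[-1, -1, -1, -1, -1, -1, -1, -1],
)

```text
time_s: 20.15
tool_pos: [0.4979, -0.1842, 0.2232]
tool_rot: [180.0, -15.1, -11.2]
force: [-1.5, 0.3, 2.0]
grip_width: 0.0008
grasp_force: 1.4
```

Run:
```python
from st import *
p,R=st()
from cell import viewer
w=viewer.read_camera("wrist");z=w["img"][120:330,220:430,::-1]
cv2.imwrite("pics/w7.png",cv2.resize(z,None,fx=2.8,fy=2.8,interpolation=cv2.INTER_CUBIC))
```

```text
t 20.15 p [ 0.4979 -0.1842  0.2232] in tube axes (across, upacross, depth) mm [  0.1  -4.9 -13.5] F there [ 0.  -0.2 -2.5] w 0.0008 gf 1.4 rotvec deg [ 0.1 -0.1 -0.2]
```

The first canister is about flush, with the follower giving a light push-back. Now B.

Run:
```python
from st import *
p,R=st()
plan((p,R),[(p+u*.08,RT),((.46,.03,.29),RP(5)*E("y",12)),((.468,.2875,.145),RP(31)),((.468,.2875,.064),RP(31))])
```

```text
t 20.2 p [ 0.4979 -0.1842  0.2232] in tube axes (across, upacross, depth) mm [  0.1  -5.  -13.5] F there [-0.3  1.1 -2.2] w 0.0007 gf 1.2 rotvec deg [ 0.1 -0.1 -0.2]
dp [-0.136, 0.002, -0.376] rot [0.001, -0.001, -0.003] rows>=1.3/0.0
dp [-0.077, -0.508, -0.024] rot [0.006, -0.133, -0.093] rows>=1.6/1.3
dp [-0.008, -0.514, -0.01] rot [0.005, -0.133, -0.094] rows>=1.6/1.3
dp [0.126, -0.64, 0.348] rot [-0.037, -0.069, -0.147] rows>=2.4/1.3
dp [0.298, -0.61, 0.291] rot [-0.036, -0.068, -0.147] rows>=2.4/1.3
dp [0.139, -0.0, 0.381] rot [-0.0, -0.0, 0.0] rows>=1.3/0.0
```

Emit:
step_arm(
  delta_pos=[
    [-0.136, 0.002, -0.376],
    [-0.136, 0.002, -0.376],
    [-0.136, 0.002, -0.376],
  ],
  rot=[
    [0, 0, 0],
    [0, 0, 0],
    [0, 0, 0],
  ],
  gripper=[-1, 0.2, 0.2],
)

```text
time_s: 20.58
tool_pos: [0.4531, -0.1757, 0.2899]
tool_rot: [180.0, -15.2, -11.2]
force: [0.0, -0.1, -0.2]
grip_width: 0.0132
grasp_force: 0.0
```

Emit:
step_arm(
  delta_pos=[
    [-0.077, -0.508, -0.024],
    [-0.077, -0.508, -0.024],
    [-0.077, -0.508, -0.024],
  ],
  rot=[
    [0.006, -0.133, -0.093],
    [0.006, -0.133, -0.093],
    [0.006, -0.133, -0.093],
  ],
  gripper=[0.2, 0.2, 0.2],
)

```text
time_s: 20.95
tool_pos: [0.4575, -0.0689, 0.2873]
tool_rot: [179.3, -3.3, -2.8]
force: [-0.2, -0.3, 0.3]
grip_width: 0.0428
grasp_force: 0.0
```

Emit:
step_arm(
  delta_pos=[
    [-0.008, -0.514, -0.01],
    [-0.008, -0.514, -0.01],
    [-0.008, -0.514, -0.01],
  ],
  rot=[
    [0.005, -0.133, -0.094],
    [0.005, -0.133, -0.094],
    [0.005, -0.133, -0.094],
  ],
  gripper=[0.2, 0.2, 0.2],
)

```text
time_s: 21.32
tool_pos: [0.461, 0.0328, 0.2878]
tool_rot: [-179.9, 8.1, 5.1]
force: [-0.0, 0.1, -0.0]
grip_width: 0.0517
grasp_force: 0.0
```

Emit:
step_arm(
  delta_pos=[
    [0.126, -0.64, 0.348],
    [0.126, -0.64, 0.348],
    [0.126, -0.64, 0.348],
    [0.126, -0.64, 0.348],
  ],
  rot=[
    [-0.037, -0.069, -0.147],
    [-0.037, -0.069, -0.147],
    [-0.037, -0.069, -0.147],
    [-0.037, -0.069, -0.147],
  ],
  gripper=[0.2, 0.2, 0.2, 0.2],
)

```text
time_s: 21.82
tool_pos: [0.4647, 0.1582, 0.2155]
tool_rot: [179.2, 14.2, 17.6]
force: [0.6, -1.0, 0.0]
grip_width: 0.0522
grasp_force: 0.0
```

Run:
```python
from st import *
p,R=st()
plan((p,R),[((.468,.2875,.14),RP(31)),((.468,.2875,.064),RP(31))])
```

```text
t 21.82 p [0.4647 0.1582 0.2155] in tube axes (across, upacross, depth) mm [330.4 -88.2 -62.4] F there [-0.9  0.7  0.4] w 0.0522 gf 0.0 rotvec deg [ 0.6 28.4 29.1]
dp [0.298, -0.615, 0.306] rot [-0.037, -0.066, -0.149] rows>=2.4/1.3
dp [0.13, -0.001, 0.357] rot [0.0, -0.0, -0.0] rows>=1.2/0.0
```

Emit:
step_arm(
  delta_pos=[
    [0.298, -0.615, 0.306],
    [0.298, -0.615, 0.306],
    [0.298, -0.615, 0.306],
    [0.298, -0.615, 0.306],
    [0.298, -0.615, 0.306],
    [0.298, -0.615, 0.306],
  ],
  rot=[
    [-0.037, -0.066, -0.149],
    [-0.037, -0.066, -0.149],
    [-0.037, -0.066, -0.149],
    [-0.037, -0.066, -0.149],
    [-0.037, -0.066, -0.149],
    [-0.037, -0.066, -0.149],
  ],
  gripper=[0.2, 0.2, 0.2, 0.2, 0.2, 0.2],
)

```text
time_s: 22.58
tool_pos: [0.4707, 0.2859, 0.1436]
tool_rot: [179.8, 19.7, 30.7]
force: [0.2, -0.3, 0.1]
grip_width: 0.0523
grasp_force: 0.0
```

Emit:
step_arm(
  delta_pos=[
    [0.065, 0, 0.18],
    [0.13, 0, 0.357],
    [0.13, 0, 0.357],
    [0.13, 0, 0.357],
    [0.13, 0, 0.357],
    [0.13, 0, 0.357],
    [0.13, 0, 0.357],
    [0.065, 0, 0.18],
    [-0.014, 0, -0.036],
    [-0.014, 0, -0.036],
  ],
  rot=[
    [0, 0, 0],
    [0, 0, 0],
    [0, 0, 0],
    [0, 0, 0],
    [0, 0, 0],
    [0, 0, 0],
    [0, 0, 0],
    [0, 0, 0],
    [0, 0, 0],
    [0, 0, 0],
  ],
  gripper=[0.2, 0.2, 0, -1, -1, -1, -1, -1, -1, -1],
)

```text
time_s: 23.82
tool_pos: [0.4708, 0.2897, 0.1538]
tool_rot: [179.9, 19.3, 30.9]
force: [-0.8, 0.7, -0.5]
grip_width: 0.0266
grasp_force: 39.9
```

Run:
```python
from st import *
p,R=st();print(R.as_euler("xyz",degrees=True))
plan((p,R),[((.46,.05,.3),RP(10)*E("y",15)),(M+u*.085,RT)])
```

```text
t 23.82 p [0.4708 0.2897 0.1538] in tube axes (across, upacross, depth) mm [ 460.7 -138.7  -22.4] F there [ 0.5 -1.1 -0.1] w 0.0266 gf 39.9 rotvec deg [ 1.7 32.8 42.5]
[179.91772298  19.3490047   30.92329369]
dp [-0.433, 0.5, -0.234] rot [0.026, 0.082, 0.119] rows>=2.2/1.2
dp [-0.306, 0.557, -0.301] rot [0.026, 0.083, 0.12] rows>=2.3/1.2
dp [-0.091, 0.561, 0.047] rot [-0.01, 0.115, 0.122] rows>=1.8/1.3
dp [0.005, 0.567, 0.048] rot [-0.011, 0.115, 0.122] rows>=1.8/1.3
```

Emit:
step_arm(
  delta_pos=[
    [-0.433, 0.5, -0.234],
    [-0.433, 0.5, -0.234],
    [-0.433, 0.5, -0.234],
    [-0.433, 0.5, -0.234],
  ],
  rot=[
    [0.026, 0.082, 0.119],
    [0.026, 0.082, 0.119],
    [0.026, 0.082, 0.119],
    [0.026, 0.082, 0.119],
  ],
  gripper=[-1, -1, -1, -1],
)

```text
time_s: 24.32
tool_pos: [0.4643, 0.1682, 0.2235]
tool_rot: [179.2, 12.6, 20.2]
force: [-0.3, 0.6, 0.4]
grip_width: 0.0272
grasp_force: 39.9
```

Emit:
step_arm(
  delta_pos=[
    [-0.306, 0.557, -0.301],
    [-0.306, 0.557, -0.301],
    [-0.306, 0.557, -0.301],
    [-0.306, 0.557, -0.301],
  ],
  rot=[
    [0.026, 0.083, 0.12],
    [0.026, 0.083, 0.12],
    [0.026, 0.083, 0.12],
    [0.026, 0.083, 0.12],
  ],
  gripper=[-1, -1, -1, -1],
)

```text
time_s: 24.82
tool_pos: [0.4593, 0.0502, 0.2964]
tool_rot: [179.9, 5.4, 10.0]
force: [0.8, 0.5, -1.2]
grip_width: 0.0267
grasp_force: 39.9
```

Emit:
step_arm(
  delta_pos=[
    [-0.091, 0.561, 0.047],
    [-0.091, 0.561, 0.047],
    [-0.091, 0.561, 0.047],
    [-0.091, 0.561, 0.047],
  ],
  rot=[
    [-0.01, 0.115, 0.122],
    [-0.01, 0.115, 0.122],
    [-0.01, 0.115, 0.122],
    [-0.01, 0.115, 0.122],
  ],
  gripper=[-1, -1, -1, -1],
)

```text
time_s: 25.32
tool_pos: [0.4601, -0.0619, 0.2884]
tool_rot: [178.9, -4.5, -0.1]
force: [0.1, 0.3, 0.6]
grip_width: 0.0269
grasp_force: 39.9
```

Run:
```python
from st import *
p,R=st()
plan((p,R),[(M+u*.075,RT)])
```

```text
t 25.32 p [ 0.4601 -0.0619  0.2884] in tube axes (across, upacross, depth) mm [ 113.3  -16.6 -101.3] F there [ 0.3  0.4 -0.5] w 0.0269 gf 39.9 rotvec deg [-0.8 10.4 10.8]
dp [0.032, 0.582, 0.073] rot [-0.009, 0.121, 0.126] rows>=1.9/1.4
```

Emit:
step_arm(
  delta_pos=[
    [0.02, 0.582, 0.05],
    [0.02, 0.582, 0.05],
    [0.032, 0.582, 0.073],
    [0.032, 0.582, 0.073],
    [0.032, 0.582, 0.073],
  ],
  rot=[
    [-0.009, 0.121, 0.126],
    [-0.009, 0.121, 0.126],
    [-0.009, 0.121, 0.126],
    [-0.009, 0.121, 0.126],
    [-0.009, 0.121, 0.126],
  ],
  gripper=[-1, -1, -1, -1, -1],
  squeeze=55,
)

```text
time_s: 25.95
tool_pos: [0.4675, -0.1792, 0.2778]
tool_rot: [180.0, -15.1, -11.0]
force: [0.3, 0.5, 0.1]
grip_width: 0.0268
grasp_force: 54.9
```

Run:
```python
from st import *
p,R=st()
plan((p,R),[(M+u*.047,RT),(M+u*.019,RT)])
from cell import viewer
c=viewer.read_camera("wrist");im=c["img"];cv2.imwrite("pics/w8.png",im[:,:,::-1])
g=cv2.cvtColor(im,7)
print("exp can end min row/col",proj(c,p-u*.053),"rim",proj(c,M))
for v in(255,265):print(v,g[v,286:366:2].tolist())
```

```text
t 25.95 p [ 0.4675 -0.1792  0.2778] in tube axes (across, upacross, depth) mm [ -0.6   1.1 -75.9] F there [ 0.5  0.2 -0. ] w 0.0268 gf 54.9 rotvec deg [ 0.  -0.1 -0. ]
dp [0.044, -0.004, 0.138] rot [0.0, -0.001, -0.0] rows>=0.5/0.0
dp [0.048, -0.0, 0.132] rot [0.0, -0.0, -0.0] rows>=0.4/0.0
exp can end min row/col [317.24735922 246.73868347] rim [316.26614763 227.0335996 ]
255 [97, 97, 99, 94, 75, 89, 100, 106, 110, 113, 112, 113, 118, 118, 119, 117, 118, 118, 116, 114, 112, 109, 104, 100, 96, 85, 76, 78, 89, 89, 93, 90, 91, 91, 93, 93, 94, 95, 92, 94]
265 [100, 100, 98, 96, 66, 90, 102, 108, 110, 113, 113, 113, 118, 121, 117, 117, 118, 115, 117, 114, 111, 111, 105, 101, 98, 90, 82, 79, 94, 97, 97, 99, 98, 99, 97, 96, 95, 94, 95, 95]
```

Run:
```python
from kin import *
a=cv2.cvtColor(np.load("pics/w5.npz")["img"],7);b=cv2.cvtColor(cv2.imread("pics/w8.png"),6)
for v in(235,245,265,290,300):
  print(v,"C",a[v,270:376:2].tolist());print(v,"B",b[v,270:376:2].tolist())
```

```text
235 C [147, 147, 148, 149, 148, 149, 149, 152, 165, 173, 172, 173, 173, 175, 172, 160, 149, 157, 140, 112, 111, 118, 117, 117, 119, 121, 119, 121, 118, 114, 115, 112, 107, 123, 148, 159, 167, 157, 147, 162, 175, 178, 178, 178, 179, 179, 179, 179, 181, 180, 180, 181, 180]
235 B [162, 160, 159, 157, 158, 158, 158, 158, 149, 149, 128, 116, 119, 123, 125, 127, 126, 108, 111, 113, 118, 120, 119, 118, 117, 117, 117, 114, 112, 107, 108, 109, 97, 99, 141, 141, 140, 138, 130, 126, 136, 146, 146, 174, 180, 181, 182, 181, 182, 183, 182, 182, 182]
245 C [153, 155, 156, 156, 145, 162, 180, 181, 179, 178, 180, 178, 177, 178, 148, 77, 60, 84, 103, 108, 113, 116, 118, 119, 120, 119, 120, 121, 116, 115, 114, 112, 108, 88, 54, 76, 87, 98, 117, 171, 174, 174, 172, 167, 158, 158, 162, 165, 157, 161, 170, 168, 165]
245 B [150, 151, 143, 139, 108, 149, 163, 174, 176, 176, 175, 156, 141, 90, 60, 80, 106, 111, 112, 112, 117, 119, 117, 119, 119, 119, 116, 115, 110, 107, 106, 96, 68, 59, 74, 84, 151, 155, 151, 150, 177, 179, 179, 172, 174, 176, 170, 172, 181, 174, 172, 172, 178]
265 C [126, 75, 71, 71, 85, 94
[... 588 characters left out ...]
, 65, 66, 63, 63, 50, 14, 10, 10, 3, 12, 11, 8, 7, 7, 23, 85, 100, 101, 101, 97]
290 B [90, 34, 4, 1, 7, 4, 0, 9, 8, 12, 8, 45, 63, 63, 65, 63, 64, 68, 64, 65, 69, 67, 68, 68, 69, 68, 70, 68, 69, 66, 67, 65, 65, 64, 61, 59, 62, 66, 12, 8, 11, 16, 11, 5, 9, 11, 6, 41, 96, 100, 100, 100, 98]
300 C [3, 5, 15, 6, 4, 9, 10, 12, 5, 9, 23, 57, 61, 67, 64, 65, 69, 67, 68, 66, 64, 59, 52, 52, 51, 57, 63, 67, 69, 71, 69, 67, 69, 66, 67, 65, 64, 58, 24, 7, 11, 14, 9, 9, 5, 13, 8, 2, 4, 53, 97, 102, 100]
300 B [8, 7, 8, 3, 6, 11, 7, 8, 13, 8, 19, 50, 58, 61, 70, 71, 63, 54, 40, 31, 28, 32, 30, 33, 33, 30, 33, 27, 29, 28, 36, 41, 60, 65, 65, 78, 75, 49, 8, 8, 6, 15, 12, 10, 7, 8, 8, 9, 7, 60, 94, 98, 94]
```

B is held about 3° askew, with its end about 3 mm toward the board side. That is within the flare's capture, so I'll bias the entry slightly.

Emit:
step_arm(
  delta_pos=[
    [0.009, 0.005, 0.035],
    [0.018, 0.006, 0.065],
    [0.027, 0.006, 0.09],
    [0.036, 0.006, 0.114],
    [0.044, 0.006, 0.138],
    [0.044, 0.006, 0.138],
  ],
  rot=[
    [0, 0, 0],
    [0, 0, 0],
    [0, 0, 0],
    [0, 0, 0],
    [0, 0, 0],
    [0, 0, 0],
  ],
  gripper=[-1, -1, -1, -1, -1, -1],
)

```text
time_s: 26.75
tool_pos: [0.4817, -0.186, 0.2535]
tool_rot: [180.0, -15.2, -11.3]
force: [-0.3, -0.3, 0.4]
grip_width: 0.0265
grasp_force: 54.9
```

```bash
python3 -c "
from st import *
p,R=st();plan((p,R),[(M+u*.019,RT)])"
```

```text
t 26.75 p [ 0.4817 -0.186   0.2535] in tube axes (across, upacross, depth) mm [ -4.7  -0.3 -47.3] F there [-0.3  0.1 -0.5] w 0.0265 gf 54.9 rotvec deg [ 0.1 -0.2 -0.3]
dp [0.049, -0.024, 0.132] rot [0.001, -0.002, -0.003] rows>=0.5/0.0
```

Emit:
step_arm(
  delta_pos=[
    [0.006, -0.01, 0.016],
    [0.012, -0.013, 0.033],
    [0.018, -0.013, 0.05],
    [0.024, -0.013, 0.066],
    [0.03, -0.013, 0.082],
  ],
  rot=[
    [0, 0, 0],
    [0, 0, 0],
    [0, 0, 0],
    [0, 0, 0],
    [0, 0, 0],
  ],
  gripper=[-1, -1, -1, -1, -1],
)

```text
time_s: 27.38
tool_pos: [0.4921, -0.186, 0.2395]
tool_rot: [179.9, -15.2, -11.3]
force: [-3.3, -2.4, 4.8]
grip_width: 0.0267
grasp_force: 54.9
```

```bash
python3 -c "
from st import *
p,R=st();plan((p,R),[(M+u*.019,RT)])"
```

```text
t 27.38 p [ 0.4921 -0.186   0.2395] in tube axes (across, upacross, depth) mm [ -2.7  -0.  -30. ] F there [-3.   0.4 -5.5] w 0.0267 gf 54.9 rotvec deg [ 0.1 -0.2 -0.3]
dp [0.018, -0.014, 0.052] rot [0.002, -0.002, -0.003] rows>=0.2/0.0
```

Emit:
step_arm(
  delta_pos=[
    [0.006, 0, 0.016],
    [0.012, 0, 0.033],
    [0.018, 0, 0.05],
    [0.018, 0, 0.052],
    [0.018, 0, 0.052],
    [0.018, 0, 0.052],
    [0.018, 0, 0.052],
    [-0.04, 0, -0.11],
    [-0.096, 0, -0.263],
    [-0.096, 0, -0.263],
    [-0.096, 0, -0.263],
  ],
  rot=[
    [0, 0, 0],
    [0, 0, 0],
    [0, 0, 0],
    [0, 0, 0],
    [0, 0, 0],
    [0, 0, 0],
    [0, 0, 0],
    [0, 0, 0],
    [0, 0, 0],
    [0, 0, 0],
    [0, 0, 0],
  ],
  gripper=[-1, -1, -1, -1, 0.1, 0.1, 0.1, 0.1, 0.1, -1, -1],
)

```text
time_s: 28.75
tool_pos: [0.4604, -0.1788, 0.2844]
tool_rot: [180.0, -15.1, -11.3]
force: [-0.7, 0.0, -0.7]
grip_width: 0.0352
grasp_force: 0.0
```

Run:
```python
from st import *
p,R=st();c=RT.apply([.0095,0,.011])
plan((p,R),[(M+u*.055-c,RT),(M+u*.03-c,RT)])
from cell import viewer
w=viewer.read_camera("wrist");cv2.imwrite("pics/w9.png",w["img"][:,:,::-1]);np.savez("pics/w9.npz",**w)
```

```text
t 28.75 p [ 0.4604 -0.1788  0.2844] in tube axes (across, upacross, depth) mm [ -1.6  -0.9 -85.4] F there [-0.1 -1.   0.2] w 0.0352 gf 0.0 rotvec deg [ 0.1 -0.1 -0.2]
dp [0.008, -0.008, 0.086] rot [0.001, -0.002, -0.003] rows>=0.3/0.0
dp [0.043, -0.001, 0.118] rot [-0.0, 0.0, 0.0] rows>=0.4/0.0
```

View pics/w9.png

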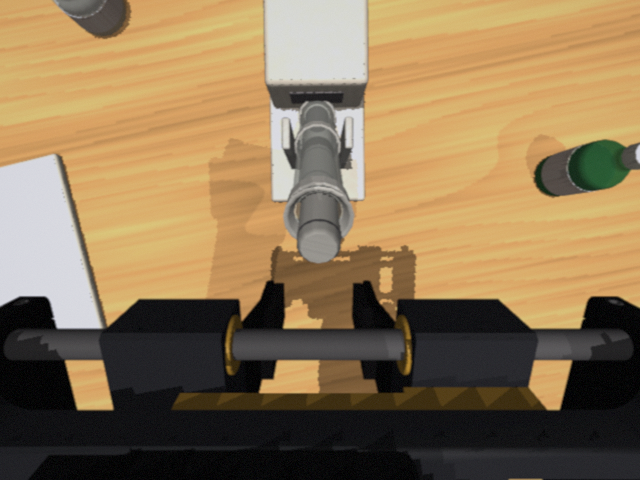

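The picture shows B seated in the tube, in line with it, its outer end at (320,243). Now I push it to flush with the closed tips.

Emit:
step_arm(
  delta_pos=[
    [0, -0.008, 0.02],
    [0, -0.008, 0.03],
    [0, -0.008, 0.04],
    [0.008, -0.008, 0.086],
    [0.015, -0.009, 0.105],
    [0.022, -0.009, 0.124],
    [0.029, -0.009, 0.143],
    [0.035, -0.009, 0.162],
    [0.042, -0.009, 0.18],
    [0.049, -0.009, 0.2],
  ],
  rot=[
    [0, 0, 0],
    [0, 0, 0],
    [0, 0, 0],
    [0, 0, 0],
    [0, 0, 0],
    [0, 0, 0],
    [0, 0, 0],
    [0, 0, 0],
    [0, 0, 0],
    [0, 0, 0],
  ],
  gripper=[-1, -1, -1, -1, -1, -1, -1, -1, -1, -1],
  squeeze=40,
)

```text
time_s: 30.05
tool_pos: [0.4804, -0.1814, 0.2495]
tool_rot: [180.0, -15.2, -11.3]
force: [-3.6, 1.0, 5.2]
grip_width: 0.0002
grasp_force: 3.1
```

Run:
```python
from st import *
p,R=st();c=RT.apply([.0095,0,.011])
plan((p,R),[(M+u*.0-c,RT)])
```

```text
t 30.05 p [ 0.4804 -0.1814  0.2495] in tube axes (across, upacross, depth) mm [ -0.4  -4.5 -45.2] F there [ 0.3 -0.1 -6.4] w 0.0002 gf 3.1 rotvec deg [ 0.1 -0.2 -0.3]
dp [0.05, -0.003, 0.15] rot [0.001, -0.002, -0.003] rows>=0.5/0.0
```

Contact at 6.4 N, as expected for the follower. I keep pushing to flush.

Emit:
step_arm(
  delta_pos=[
    [0.007, 0, 0.019],
    [0.013, 0, 0.038],
    [0.02, -0.001, 0.057],
    [0.027, -0.002, 0.077],
    [0.033, -0.002, 0.096],
    [0.04, -0.003, 0.115],
    [0.046, -0.003, 0.134],
    [0.051, -0.003, 0.15],
    [0.051, -0.003, 0.15],
    [0.051, -0.003, 0.152],
  ],
  rot=[
    [0, 0, 0],
    [0, 0, 0],
    [0, 0, 0],
    [0, 0, 0],
    [0, 0, 0],
    [0, 0, 0],
    [0, 0, 0],
    [0, 0, 0],
    [0, 0, 0],
    [0, 0, 0],
  ],
  gripper=[-1, -1, -1, -1, -1, -1, -1, -1, -1, -1],
)

```text
time_s: 31.3
tool_pos: [0.4983, -0.1844, 0.2231]
tool_rot: [180.0, -15.3, -11.3]
force: [-2.7, 0.2, 5.8]
grip_width: 0.0005
grasp_force: 3.3
```

Run:
```python
from st import *
p,R=st()
plan((p,R),[(p+u*.08,RT),((.46,.03,.29),RP(5)*E("y",12)),((.5865,.2455,.145),RP(23))])
```

```text
t 31.3 p [ 0.4983 -0.1844  0.2231] in tube axes (across, upacross, depth) mm [ -0.   -4.7 -13.2] F there [-0.3  1.2 -6.3] w 0.0005 gf 3.3 rotvec deg [ 0.1 -0.3 -0.3]
dp [-0.135, 0.003, -0.376] rot [0.001, -0.003, -0.003] rows>=1.3/0.0
dp [-0.078, -0.509, -0.025] rot [0.006, -0.133, -0.094] rows>=1.6/1.3
dp [-0.009, -0.515, -0.011] rot [0.006, -0.133, -0.093] rows>=1.6/1.3
dp [0.409, -0.509, 0.308] rot [-0.025, -0.069, -0.102] rows>=2.3/1.0
dp [0.511, -0.449, 0.243] rot [-0.026, -0.069, -0.102] rows>=2.3/1.0
```

Emit:
step_arm(
  delta_pos=[
    [-0.135, 0.003, -0.376],
    [-0.135, 0.003, -0.376],
    [-0.135, 0.003, -0.376],
  ],
  rot=[
    [0, 0, 0],
    [0, 0, 0],
    [0, 0, 0],
  ],
  gripper=[-1, 0.2, 0.2],
)

```text
time_s: 31.68
tool_pos: [0.4532, -0.1758, 0.2889]
tool_rot: [180.0, -15.3, -11.3]
force: [0.2, 0.5, 0.0]
grip_width: 0.0132
grasp_force: 0.0
```

Emit:
step_arm(
  delta_pos=[
    [-0.078, -0.509, -0.025],
    [-0.078, -0.509, -0.025],
    [-0.078, -0.509, -0.025],
  ],
  rot=[
    [0.006, -0.133, -0.093],
    [0.006, -0.133, -0.093],
    [0.006, -0.133, -0.093],
  ],
  gripper=[0.2, 0.2, 0.2],
)

```text
time_s: 32.05
tool_pos: [0.4575, -0.0687, 0.2864]
tool_rot: [179.2, -3.5, -2.8]
force: [-0.2, -0.5, -0.5]
grip_width: 0.0427
grasp_force: 0.0
```

Emit:
step_arm(
  delta_pos=[
    [-0.009, -0.515, -0.011],
    [-0.009, -0.515, -0.011],
    [-0.009, -0.515, -0.011],
  ],
  rot=[
    [0.005, -0.133, -0.094],
    [0.005, -0.133, -0.094],
    [0.005, -0.133, -0.094],
  ],
  gripper=[0.2, 0.2, 0.2],
)

```text
time_s: 32.42
tool_pos: [0.4609, 0.0331, 0.287]
tool_rot: [180.0, 8.0, 5.0]
force: [-0.1, -0.6, -0.2]
grip_width: 0.0521
grasp_force: 0.0
```

Emit:
step_arm(
  delta_pos=[
    [0.409, -0.509, 0.308],
    [0.409, -0.509, 0.308],
    [0.409, -0.509, 0.308],
    [0.409, -0.509, 0.308],
  ],
  rot=[
    [-0.025, -0.069, -0.102],
    [-0.025, -0.069, -0.102],
    [-0.025, -0.069, -0.102],
    [-0.025, -0.069, -0.102],
  ],
  gripper=[0.2, 0.2, 0.2, 0.2],
)

```text
time_s: 32.92
tool_pos: [0.5244, 0.1364, 0.2153]
tool_rot: [179.4, 14.0, 13.6]
force: [0.2, -0.7, -0.5]
grip_width: 0.0524
grasp_force: 0.0
```

Run:
```python
from st import *
p,R=st()
plan((p,R),[((.586,.2465,.14),RP(23))])
```

```text
t 32.92 p [0.5244 0.1364 0.2153] in tube axes (across, upacross, depth) mm [320.  -37.  -26.2] F there [-0.7 -0.   0.6] w 0.0524 gf 0.0 rotvec deg [ 0.4 28.4 25. ]
dp [0.507, -0.466, 0.256] rot [-0.025, -0.069, -0.105] rows>=2.4/1.0
```

Emit:
step_arm(
  delta_pos=[
    [0.507, -0.466, 0.256],
    [0.507, -0.466, 0.256],
    [0.507, -0.466, 0.256],
    [0.507, -0.466, 0.256],
    [0.507, -0.466, 0.256],
    [0.507, -0.466, 0.256],
    [0.507, -0.466, 0.256],
  ],
  rot=[
    [-0.025, -0.069, -0.105],
    [-0.025, -0.069, -0.105],
    [-0.025, -0.069, -0.105],
    [-0.025, -0.069, -0.105],
    [-0.025, -0.069, -0.105],
    [-0.025, -0.069, -0.105],
    [-0.025, -0.069, -0.105],
  ],
  gripper=[0.2, 0.2, 0.2, 0.2, 0.2, 0.2, 0.2],
)

```text
time_s: 33.8
tool_pos: [0.5869, 0.2468, 0.1433]
tool_rot: [179.9, 19.7, 22.9]
force: [-1.2, 0.9, -0.6]
grip_width: 0.0522
grasp_force: 0.0
```

Run:
```python
from st import *
p,R=st()
plan((p,R),[((.586,.2465,.064),RP(23)),((.586,.2465,.16),RP(23))])
```

```text
t 33.8 p [0.5869 0.2468 0.1433] in tube axes (across, upacross, depth) mm [440.1 -44.7  56.2] F there [ 0.6 -1.4 -0.2] w 0.0522 gf 0.0 rotvec deg [ 1.5 33.7 34.4]
dp [0.129, -0.001, 0.375] rot [0.0, -0.003, -0.001] rows>=1.3/0.0
dp [-0.164, 0.0, -0.451] rot [0.0, -0.0, -0.0] rows>=1.5/0.0
```

Emit:
step_arm(
  delta_pos=[
    [0.065, 0, 0.18],
    [0.129, 0, 0.375],
    [0.129, 0, 0.375],
    [0.129, 0, 0.375],
    [0.129, 0, 0.375],
    [0.129, 0, 0.375],
    [0.129, 0, 0.375],
    [0.129, 0, 0.375],
    [0.065, 0, 0.18],
    [-0.034, 0, -0.076],
    [-0.034, 0, -0.076],
  ],
  rot=[
    [0, 0, 0],
    [0, 0, 0],
    [0, 0, 0],
    [0, 0, 0],
    [0, 0, 0],
    [0, 0, 0],
    [0, 0, 0],
    [0, 0, 0],
    [0, 0, 0],
    [0, 0, 0],
    [0, 0, 0],
  ],
  gripper=[0.2, 0.2, 0, -1, -1, -1, -1, -1, -1, -1, -1],
)

```text
time_s: 35.17
tool_pos: [0.5877, 0.249, 0.1641]
tool_rot: [-180.0, 19.3, 23.0]
force: [0.0, 0.6, -0.7]
grip_width: 0.027
grasp_force: 40.0
```

Run:
```python
from st import *
p,R=st()
plan((p,R),[((.46,.05,.3),RP(10)*E("y",15)),(M+u*.08,RT)])
```

```text
t 35.17 p [0.5877 0.249  0.1641] in tube axes (across, upacross, depth) mm [442.4 -32.5  39.4] F there [ 0.5 -0.5  0.5] w 0.027 gf 40.0 rotvec deg [ 1.3 33.3 34.5]
dp [-0.573, 0.333, -0.16] rot [0.016, 0.083, 0.074] rows>=2.2/0.9
dp [-0.508, 0.389, -0.235] rot [0.016, 0.083, 0.074] rows>=2.2/0.9
dp [-0.084, 0.563, 0.056] rot [-0.011, 0.115, 0.122] rows>=1.8/1.3
dp [0.011, 0.569, 0.059] rot [-0.011, 0.115, 0.123] rows>=1.8/1.4
```

Emit:
step_arm(
  delta_pos=[
    [-0.573, 0.333, -0.16],
    [-0.573, 0.333, -0.16],
    [-0.573, 0.333, -0.16],
    [-0.573, 0.333, -0.16],
  ],
  rot=[
    [0.016, 0.083, 0.074],
    [0.016, 0.083, 0.074],
    [0.016, 0.083, 0.074],
    [0.016, 0.083, 0.074],
  ],
  gripper=[-1, -1, -1, -1],
)

```text
time_s: 35.67
tool_pos: [0.5224, 0.1481, 0.228]
tool_rot: [179.5, 12.6, 16.3]
force: [0.7, 0.4, -1.0]
grip_width: 0.0274
grasp_force: 40.0
```

Emit:
step_arm(
  delta_pos=[
    [-0.508, 0.389, -0.235],
    [-0.508, 0.389, -0.235],
    [-0.508, 0.389, -0.235],
    [-0.508, 0.389, -0.235],
  ],
  rot=[
    [0.016, 0.083, 0.074],
    [0.016, 0.083, 0.074],
    [0.016, 0.083, 0.074],
    [0.016, 0.083, 0.074],
  ],
  gripper=[-1, -1, -1, -1],
)

```text
time_s: 36.17
tool_pos: [0.4594, 0.0501, 0.2962]
tool_rot: [179.9, 5.5, 10.1]
force: [0.6, -0.1, -1.4]
grip_width: 0.0272
grasp_force: 40.0
```

Emit:
step_arm(
  delta_pos=[
    [-0.084, 0.563, 0.056],
    [-0.084, 0.563, 0.056],
    [-0.084, 0.563, 0.056],
    [-0.084, 0.563, 0.056],
  ],
  rot=[
    [-0.011, 0.115, 0.122],
    [-0.011, 0.115, 0.122],
    [-0.011, 0.115, 0.122],
    [-0.011, 0.115, 0.122],
  ],
  gripper=[-1, -1, -1, -1],
)

```text
time_s: 36.67
tool_pos: [0.4616, -0.0627, 0.2859]
tool_rot: [178.9, -4.4, -0.2]
force: [-0.8, 1.0, -2.1]
grip_width: 0.0274
grasp_force: 40.0
```

Run:
```python
from st import *
p,R=st()
plan((p,R),[(M+u*.078,RT)])
```

```text
t 36.67 p [ 0.4616 -0.0627  0.2859] in tube axes (across, upacross, depth) mm [112.7 -16.7 -98.3] F there [ 0.8 -2.   1.2] w 0.0274 gf 40.0 rotvec deg [-0.8 10.4 10.8]
dp [0.019, 0.576, 0.048] rot [-0.009, 0.122, 0.125] rows>=1.9/1.4
```

Settle properly above the mouth this time, then check the canister's end against the grip in the image numbers.

Emit:
step_arm(
  delta_pos=[
    [0.01, 0.576, 0.03],
    [0.01, 0.576, 0.03],
    [0.019, 0.576, 0.048],
    [0.019, 0.572, 0.048],
    [0.019, 0.572, 0.048],
    [0.019, 0.572, 0.048],
    [0.019, 0.572, 0.048],
  ],
  rot=[
    [-0.009, 0.122, 0.125],
    [-0.009, 0.122, 0.125],
    [-0.009, 0.122, 0.125],
    [-0.009, 0.122, 0.125],
    [-0.009, 0.122, 0.125],
    [-0.009, 0.122, 0.125],
    [-0.009, 0.122, 0.125],
  ],
  gripper=[-1, -1, -1, -1, -1, -1, -1],
  squeeze=55,
)

```text
time_s: 37.55
tool_pos: [0.4649, -0.1791, 0.2802]
tool_rot: [179.9, -15.2, -11.1]
force: [-0.1, 0.2, -0.5]
grip_width: 0.0267
grasp_force: 55.0
```

Run:
```python
from st import *
p,R=st()
plan((p,R),[(M+u*.05,RT)])
from cell import viewer
c=viewer.read_camera("wrist");cv2.imwrite("pics/w10.png",c["img"][:,:,::-1]);g=cv2.cvtColor(c["img"],7)
for v in(245,265,290):print(v,g[v,286:356:2].tolist())
print([int(x) for x in g[215:262:2,320]])
```

```text
t 37.55 p [ 0.4649 -0.1791  0.2802] in tube axes (across, upacross, depth) mm [ -1.    0.4 -79.3] F there [ 0.2 -0.4  0.3] w 0.0267 gf 55.0 rotvec deg [ 0.1 -0.2 -0.1]
dp [0.048, -0.006, 0.139] rot [0.001, -0.002, -0.001] rows>=0.5/0.0
245 [178, 178, 178, 179, 174, 153, 82, 79, 100, 103, 105, 111, 114, 113, 114, 117, 116, 120, 118, 116, 116, 114, 109, 108, 106, 103, 95, 68, 63, 100, 139, 180, 180, 181, 181]
265 [99, 100, 101, 101, 95, 82, 94, 102, 103, 108, 111, 113, 113, 116, 115, 117, 118, 118, 118, 115, 113, 112, 106, 105, 105, 102, 95, 91, 82, 75, 93, 93, 94, 94, 93]
290 [11, 11, 15, 49, 60, 64, 65, 65, 65, 68, 67, 66, 67, 67, 66, 69, 67, 67, 68, 68, 65, 68, 64, 65, 67, 66, 64, 62, 61, 52, 9, 9, 9, 5, 12]
[145, 148, 145, 147, 146, 147, 144, 119, 120, 113, 60, 110, 119, 119, 118, 120, 119, 117, 120, 118, 118, 117, 119, 119]
```

Emit:
step_arm(
  delta_pos=[
    [0.012, 0, 0.035],
    [0.024, 0, 0.07],
    [0.031, 0, 0.09],
    [0.038, 0, 0.11],
    [0.043, 0, 0.125],
    [0.048, 0, 0.139],
    [0.048, 0, 0.139],
  ],
  rot=[
    [0, 0, 0],
    [0, 0, 0],
    [0, 0, 0],
    [0, 0, 0],
    [0, 0, 0],
    [0, 0, 0],
    [0, 0, 0],
  ],
  gripper=[-1, -1, -1, -1, -1, -1, -1],
)

```text
time_s: 38.48
tool_pos: [0.4809, -0.183, 0.2561]
tool_rot: [179.9, -15.2, -11.1]
force: [-1.2, 0.2, 2.2]
grip_width: 0.027
grasp_force: 55.0
```

```bash
python3 -c "
from st import *
p,R=st();plan((p,R),[(M+u*.021,RT)])"
```

```text
t 38.48 p [ 0.4809 -0.183   0.2561] in tube axes (across, upacross, depth) mm [ -1.9  -0.  -50.2] F there [-0.1  0.3 -2.5] w 0.027 gf 55.0 rotvec deg [ 0.1 -0.2 -0.1]
dp [0.049, -0.01, 0.137] rot [0.001, -0.002, -0.002] rows>=0.5/0.0
```

Emit:
step_arm(
  delta_pos=[
    [0.007, -0.003, 0.019],
    [0.013, -0.006, 0.038],
    [0.02, -0.007, 0.057],
    [0.027, -0.007, 0.077],
    [0.034, -0.007, 0.096],
    [0.041, -0.007, 0.115],
    [0.049, -0.007, 0.137],
    [0.049, -0.007, 0.137],
  ],
  rot=[
    [0, 0, 0],
    [0, 0, 0],
    [0, 0, 0],
    [0, 0, 0],
    [0, 0, 0],
    [0, 0, 0],
    [0, 0, 0],
    [0, 0, 0],
  ],
  gripper=[-1, -1, -1, -1, -1, -1, -1, -1],
)

```text
time_s: 39.48
tool_pos: [0.4963, -0.1848, 0.2314]
tool_rot: [179.9, -15.0, -11.2]
force: [-6.4, 0.4, 5.3]
grip_width: 0.027
grasp_force: 55.0
```

```bash
python3 -c "
from st import *
st()"
```

```text
t 39.48 p [ 0.4963 -0.1848  0.2314] in tube axes (across, upacross, depth) mm [ -0.8  -1.5 -21. ] F there [-0.8 -2.2 -8. ] w 0.027 gf 55.0 rotvec deg [ 0.1 -0.  -0.2]
```

Good: 8 N. I'll release, back off and close.

Emit:
step_arm(
  delta_pos=[
    [0, 0, 0],
    [0, 0, 0],
    [0, 0, 0],
    [-0.06, 0, -0.16],
    [-0.113, 0, -0.31],
    [-0.113, 0, -0.31],
    [-0.113, 0, -0.31],
    [-0.113, 0, -0.31],
  ],
  rot=[
    [0, 0, 0],
    [0, 0, 0],
    [0, 0, 0],
    [0, 0, 0],
    [0, 0, 0],
    [0, 0, 0],
    [0, 0, 0],
    [0, 0, 0],
  ],
  gripper=[0.1, 0.1, 0.1, 0.1, 0.1, -1, -1, -1],
  squeeze=40,
)

```text
time_s: 40.48
tool_pos: [0.4599, -0.1771, 0.2843]
tool_rot: [179.9, -15.0, -11.1]
force: [-0.7, -0.6, -0.0]
grip_width: 0.0252
grasp_force: 0.0
```

Run:
```python
from st import *
p,R=st();c=RT.apply([.0095,0,.011])
plan((p,R),[(M+u*.056-c,RT),(M+u*.03-c,RT)])
```

```text
t 40.48 p [ 0.4599 -0.1771  0.2843] in tube axes (across, upacross, depth) mm [ -0.   -1.6 -85.7] F there [-0.7 -0.4 -0.3] w 0.0252 gf 0.0 rotvec deg [ 0.1 -0.  -0.1]
dp [0.011, -0.001, 0.082] rot [0.001, -0.0, -0.001] rows>=0.3/0.0
dp [0.044, -0.0, 0.122] rot [0.0, -0.0, -0.0] rows>=0.4/0.0
```

Emit:
step_arm(
  delta_pos=[
    [0.005, 0, 0.04],
    [0.005, 0, 0.04],
    [0.011, -0.001, 0.082],
    [0.018, -0.001, 0.1],
    [0.025, -0.001, 0.12],
    [0.032, -0.001, 0.14],
    [0.039, -0.001, 0.16],
    [0.047, -0.001, 0.18],
    [0.055, -0.001, 0.204],
  ],
  rot=[
    [0, 0, 0],
    [0, 0, 0],
    [0, 0, 0],
    [0, 0, 0],
    [0, 0, 0],
    [0, 0, 0],
    [0, 0, 0],
    [0, 0, 0],
    [0, 0, 0],
  ],
  gripper=[-1, -1, -1, -1, -1, -1, -1, -1, -1],
)

```text
time_s: 41.6
tool_pos: [0.4823, -0.1818, 0.2521]
tool_rot: [179.9, -15.4, -11.1]
force: [-4.9, 0.7, 12.7]
grip_width: 0.0004
grasp_force: 7.0
```

Run:
```python
from st import *
p,R=st();c=RT.apply([.0095,0,.011])
plan((p,R),[(M+u*.018-c,RT)])
```

```text
t 41.6 p [ 0.4823 -0.1818  0.2521] in tube axes (across, upacross, depth) mm [ -0.4  -1.3 -46.2] F there [ -0.2   3.2 -13.3] w 0.0004 gf 7.0 rotvec deg [ 0.1 -0.4 -0.1]
dp [0.006, -0.003, 0.075] rot [0.002, -0.005, -0.002] rows>=0.2/0.0
```

Emit:
step_arm(
  delta_pos=[
    [0, 0, 0.02],
    [0, -0.001, 0.04],
    [0.002, -0.002, 0.058],
    [0.006, -0.003, 0.075],
    [0.006, -0.003, 0.075],
  ],
  rot=[
    [0, 0, 0],
    [0, 0, 0],
    [0, 0, 0],
    [0, 0, 0],
    [0, 0, 0],
  ],
  gripper=[-1, -1, -1, -1, -1],
)

```text
time_s: 42.22
tool_pos: [0.4912, -0.183, 0.2429]
tool_rot: [179.8, -16.1, -11.1]
force: [-2.8, 1.9, 20.4]
grip_width: 0.0008
grasp_force: 10.4
```

Run:
```python
from st import *
p,R=st();c=RT.apply([.0095,0,.011])
plan((p,R),[(M+u*.012-c,RT)])
```

```text
t 42.23 p [ 0.4912 -0.183   0.2429] in tube axes (across, upacross, depth) mm [  0.    0.8 -33.6] F there [  1.4   9.1 -18.5] w 0.0008 gf 10.4 rotvec deg [ 0.2 -1.1 -0.1]
dp [-0.015, -0.0, 0.047] rot [0.002, -0.012, -0.001] rows>=0.2/0.1
```

The axial force is rising (18 N) and the tips have slid 5 mm off centre. I'll back off a little, re-centre and push again.

Emit:
step_arm(
  delta_pos=[
    [-0.01, 0, -0.04],
    [-0.02, 0, -0.1],
    [-0.02, 0, -0.1],
  ],
  rot=[
    [0, 0, 0],
    [0, 0, 0],
    [0, 0, 0],
  ],
  gripper=[-1, -1, -1],
)

```text
time_s: 42.6
tool_pos: [0.4771, -0.1801, 0.254]
tool_rot: [179.9, -15.2, -11.1]
force: [0.2, 0.5, 0.1]
grip_width: 0.0004
grasp_force: 0.0
```

Run:
```python
from st import *
p,R=st();c=RT.apply([.0095,0,.011])
up=tilt(-10.7).as_matrix()[:,1]
R2=tilt(-11,20)*E("z",90);c2=R2.apply([.0095,0,.011])
x=ik(M+u*.04-c2,R2,np.array(env.get_obs()["qpos"]),1e-5);print(x[0].round(0),x[1:])
plan((p,R),[(M+u*.032-c2-up*.002,R2),(M+u*.018-c2-up*.002,R2)])
from cell import viewer
w=viewer.read_camera("wrist");cv2.imwrite("pics/w11.png",w["img"][:,:,::-1])
g=cv2.cvtColor(w["img"],7)
print(proj(w,M),proj(w,M+u*.02),g[190:300:2,320].tolist())
for v in(225,235,245,255):print(v,g[v,280:366:2].tolist())
```

```text
t 42.6 p [ 0.4771 -0.1801  0.254 ] in tube axes (across, upacross, depth) mm [  0.3  -4.7 -50.8] F there [0.6 0.2 0. ] w 0.0004 gf 0.0 rotvec deg [ 0.1 -0.2 -0.1]
[ 21. -14.  -1. 117.  -4.  58. -79.] (np.float64(4.619118272912647e-06), np.float64(3.985785918494351e-06))
dp [-0.007, 0.001, 0.033] rot [0.002, 0.056, -0.002] rows>=0.1/0.5
dp [0.018, -0.0, 0.068] rot [-0.0, -0.0, 0.0] rows>=0.2/0.0
[317.46287502 242.83923126] [317.64685749 264.58385867] [108, 104, 115, 123, 122, 121, 118, 139, 140, 106, 150, 132, 87, 118, 116, 116, 116, 117, 116, 116, 118, 117, 115, 119, 74, 71, 119, 118, 116, 116, 122, 138, 152, 152, 132, 134, 133, 132, 121, 70, 70, 67, 68, 68, 69, 71, 56, 17, 19, 20, 15, 20, 20, 18, 15]
225 [155, 157, 154, 118, 138, 147, 127, 92, 65, 104, 95, 77, 100, 107, 111, 113, 116, 116, 120, 117, 116, 119, 119, 116, 111, 108, 104, 101, 99, 92, 81, 72, 88, 99, 66, 99, 130, 143, 131, 151, 164, 167, 166]
235 [156, 153, 146, 128, 99, 78, 83, 145, 124, 109, 91, 92, 102, 107, 107, 114, 116, 117, 122, 117, 116, 119, 119, 115, 113, 109, 104, 102, 98, 93, 85, 78, 78, 80, 131, 116, 104, 94, 113, 138, 147, 159, 163]
245 [151, 144, 139, 124, 99, 97, 100, 101, 115, 118, 85, 72, 58, 89, 107, 118, 117, 119, 120, 115, 115, 118, 118, 116, 112, 109, 105, 103, 100, 80, 50, 64, 87, 134, 134, 129, 127, 119, 130, 158, 165, 169, 175]
255 [90, 94, 107, 135, 139, 133, 119, 122, 122, 86, 87, 101, 110, 120, 122, 132, 145, 155, 162, 165, 158, 154, 154, 152, 148, 138, 131, 122, 115, 106, 90, 79, 70, 100, 135, 143, 153, 166, 163, 136, 97, 97, 94]
```

Run:
```python
from st import *
from cell import viewer
w=viewer.read_camera("wrist");up=tilt(-10.7).as_matrix()[:,1]
for e in(.01,.014,.018,.022,.026,.03,.034):print(e,"stripe",proj(w,M+u*(e-.0095)+up*.014)[1].round(1),"shoulder",proj(w,M+u*(e-.003)+up*.014)[1].round(1),"edge",proj(w,M+u*e+up*.011)[1].round(1),"far edge",proj(w,M+u*e-up*.011)[1].round(1))
```

```text
0.01 stripe 223.5 shoulder 230.0 edge 237.6 far edge 267.5
0.014 stripe 227.5 shoulder 234.2 edge 241.9 far edge 272.1
0.018 stripe 231.6 shoulder 238.5 edge 246.3 far edge 276.7
0.022 stripe 235.8 shoulder 243.0 edge 251.0 far edge 281.5
0.026 stripe 240.2 shoulder 247.6 edge 255.8 far edge 286.5
0.03 stripe 244.7 shoulder 252.4 edge 260.7 far edge 291.7
0.034 stripe 249.4 shoulder 257.4 edge 265.9 far edge 297.0
```

The image puts the canister's end about 23 mm proud, so it isn't home yet (6 to 16 mm). I'll push again, centred, with the tool tilted 20°.

Emit:
step_arm(
  delta_pos=[
    [-0.007, 0.001, 0.02],
    [-0.007, 0.001, 0.033],
    [-0.002, 0.001, 0.047],
    [0.002, 0.001, 0.06],
    [0.006, 0.001, 0.073],
  ],
  rot=[
    [0.002, 0.056, -0.002],
    [0.002, 0.056, -0.002],
    [0.002, 0.056, -0.002],
    [0.002, 0.056, -0.002],
    [0.002, 0.056, -0.002],
  ],
  gripper=[-1, -1, -1, -1, -1],
)

```text
time_s: 43.32
tool_pos: [0.4825, -0.1811, 0.2395]
tool_rot: [-180.0, -20.0, -10.9]
force: [-0.4, -0.2, -0.3]
grip_width: 0.0003
grasp_force: 0.0
```

Run:
```python
from st import *
p,R=st();up=tilt(-10.7).as_matrix()[:,1]
tip=p+R.apply([.0095,0,.011]);print("tip corner",(tilt(-10.7).inv().apply(tip-M)*1000).round(1))
print((R.inv().apply(-u)*.01/.2).round(4),(R.inv().apply(-up)*.001/.2).round(4))
```

```text
t 43.33 p [ 0.4825 -0.1811  0.2395] in tube axes (across, upacross, depth) mm [  0.3  -8.4 -35.9] F there [-0.3 -0.5  0. ] w 0.0003 gf 0.0 rotvec deg [-0.1 -5.   0.1]
tip corner [  0.2  -2.1 -22.8]
[ 0.013  -0.0001  0.0483] [-0.0048  0.      0.0013]
```

Emit:
step_arm(
  delta_pos=[
    [0.0026, 0, 0.01],
    [0.005, 0, 0.019],
    [0.008, 0, 0.029],
    [0.0104, 0, 0.0386],
    [0.0104, 0, 0.0386],
  ],
  rot=[
    [0, 0, 0],
    [0, 0, 0],
    [0, 0, 0],
    [0, 0, 0],
    [0, 0, 0],
  ],
  gripper=[-1, -1, -1, -1, -1],
)

```text
time_s: 43.95
tool_pos: [0.4871, -0.1822, 0.2345]
tool_rot: [-180.0, -20.1, -11.0]
force: [-3.7, 1.1, 5.6]
grip_width: 0.0005
grasp_force: 3.1
```

```bash
cat >> st.py <<'E'
def tip():
    p,R=st();t=p+R.apply([.0095,0,.011]);print("tip corner",(tilt(-10.7).inv().apply(t-M)*1000).round(1))
E
python3 -c "from st import *;tip()"
```

```text
t 43.95 p [ 0.4871 -0.1822  0.2345] in tube axes (across, upacross, depth) mm [  0.   -7.5 -29.1] F there [ 0.4  0.  -6.8] w 0.0005 gf 3.1 rotvec deg [-0.  -5.1  0. ]
tip corner [ -0.   -1.2 -16. ]
```

6.8 N, pure axial: sliding normally again. Continue gently.

Emit:
step_arm(
  delta_pos=[
    [0.0026, 0, 0.01],
    [0.005, 0, 0.019],
    [0.0065, 0, 0.024],
    [0.0065, 0, 0.024],
  ],
  rot=[
    [0, 0, 0],
    [0, 0, 0],
    [0, 0, 0],
    [0, 0, 0],
  ],
  gripper=[-1, -1, -1, -1],
)

```text
time_s: 44.45
tool_pos: [0.4899, -0.1828, 0.2305]
tool_rot: [-180.0, -20.1, -11.0]
force: [-3.9, 1.1, 6.3]
grip_width: 0.0005
grasp_force: 3.4
```

```bash
python3 -c "from st import *;tip()"
```

```text
t 44.45 p [ 0.4899 -0.1828  0.2305] in tube axes (across, upacross, depth) mm [  0.   -7.5 -24.1] F there [ 0.4  0.3 -7.4] w 0.0005 gf 3.4 rotvec deg [-0.  -5.1  0. ]
tip corner [ -0.   -1.1 -11.1]
```

Emit:
step_arm(
  delta_pos=[
    [0.0026, 0, 0.01],
    [0.0052, 0, 0.0193],
    [0.0052, 0, 0.0193],
  ],
  rot=[
    [0, 0, 0],
    [0, 0, 0],
    [0, 0, 0],
  ],
  gripper=[-1, -1, -1],
)

```text
time_s: 44.82
tool_pos: [0.4929, -0.1834, 0.2295]
tool_rot: [-180.0, -20.3, -11.0]
force: [-8.8, 2.4, 14.3]
grip_width: 0.0005
grasp_force: 8.6
```

```bash
python3 -c "from st import *;tip()"
```

```text
t 44.83 p [ 0.4929 -0.1834  0.2295] in tube axes (across, upacross, depth) mm [ -0.   -5.5 -21.6] F there [  0.7   0.8 -17. ] w 0.0005 gf 8.6 rotvec deg [-0.  -5.3  0. ]
tip corner [-0.1  0.9 -8.5]
```

Emit:
step_arm(
  delta_pos=[
    [0, 0, 0.008],
    [0, 0, 0.017],
    [0, 0, 0.025],
    [0, 0, 0.025],
  ],
  rot=[
    [0, 0, 0],
    [0, 0, 0],
    [0, 0, 0],
    [0, 0, 0],
  ],
  gripper=[-1, -1, -1, -1],
)

```text
time_s: 45.32
tool_pos: [0.4949, -0.1838, 0.2298]
tool_rot: [-180.0, -20.5, -11.0]
force: [-26.3, 8.4, 38.7]
grip_width: 0.0007
grasp_force: 23.9
```

```bash
python3 -c "from st import *;tip()"
```

```text
t 45.33 p [ 0.4949 -0.1838  0.2298] in tube axes (across, upacross, depth) mm [ -0.1  -3.7 -20.6] F there [  3.4  -0.2 -47.4] w 0.0007 gf 23.9 rotvec deg [-0.  -5.5  0. ]
tip corner [-0.1  2.7 -7.6]
```

The force climbed to 47 N with almost no further movement, at about 8 mm proud. That is within the 6 to 16 mm given for home, so it is the end stop. I'll back off.

Emit:
step_arm(
  delta_pos=[
    [-0.02, 0, -0.06],
    [-0.06, 0, -0.2],
    [-0.1, 0, -0.36],
    [-0.1, 0, -0.36],
    [-0.1, 0, -0.36],
    [-0.1, 0, -0.36],
  ],
  rot=[
    [0, 0, 0],
    [0, 0, 0],
    [0, 0, 0],
    [0, 0, 0],
    [0, 0, 0],
    [0, 0, 0],
  ],
  gripper=[-1, -1, -1, -1, -1, -1],
)

```text
time_s: 46.08
tool_pos: [0.4532, -0.1758, 0.2806]
tool_rot: [-179.9, -19.8, -10.9]
force: [-0.5, -0.3, -0.1]
grip_width: 0.0005
grasp_force: 0.0
```

Run:
```python
from st import *
tip()
from cell import viewer
w=viewer.read_camera("wrist");up=tilt(-10.7).as_matrix()[:,1];g=cv2.cvtColor(w["img"],7)
for e in(.005,.008,.012,.016,.02):print(e,"stripe",proj(w,M+u*(e-.0095)+up*.014)[1].round(1),"edge",proj(w,M+u*e+up*.011)[1].round(1),"far edge",proj(w,M+u*e-up*.011)[1].round(1))
print(proj(w,M),[(v,int(g[v,320])) for v in range(180,262,2)])
```

```text
t 46.08 p [ 0.4532 -0.1758  0.2806] in tube axes (across, upacross, depth) mm [  0.   -9.4 -86.6] F there [-0.4 -0.5 -0.2] w 0.0005 gf 0.0 rotvec deg [-0.1 -4.8  0.1]
tip corner [  0.   -3.1 -73.5]
0.005 stripe 192.2 edge 202.4 far edge 231.3
0.008 stripe 194.1 edge 204.4 far edge 233.5
0.012 stripe 196.6 edge 207.1 far edge 236.5
0.016 stripe 199.2 edge 210.0 far edge 239.7
0.02 stripe 201.9 edge 212.9 far edge 242.9
[317.51645941 213.75018418] [(180, 158), (182, 183), (184, 158), (186, 86), (188, 101), (190, 84), (192, 119), (194, 118), (196, 110), (198, 71), (200, 118), (202, 120), (204, 120), (206, 138), (208, 159), (210, 158), (212, 158), (214, 152), (216, 131), (218, 132), (220, 133), (222, 131), (224, 134), (226, 131), (228, 130), (230, 130), (232, 131), (234, 133), (236, 132), (238, 85), (240, 155), (242, 175), (244, 117), (246, 115), (248, 164), (250, 167), (252, 164), (254, 163), (256, 163), (258, 163), (260, 163)]
```

The image gives about 12 mm proud, also within the home range, and the robot is clear of everything. Handing in.

```bash
python3 -c "
from cell import env
print(env.sign_off())"
```

```text
the job is handed in; nothing more can be done
None
```

I loaded all three canisters into the feeder tube, pushed until the follower met its end stop (47 N, under the 90 N limit; last canister about 12 mm proud), kept the arm clear of the jar, bottle and brush pot, and handed the job in at about 46 s; no verdict came back.

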